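Slide a sample plate to the edge of its drying block and load it into the dock

TASK

The thin steel sample plate lies flat on the grey drying block: touching it softly, pressing only lightly (well under 20 N) and without lifting it, slide it over the block's front edge (the one facing the robot) until roughly a third of its length hangs over, then pick it up by the overhanging end. Push its other end gently into the channel of the loading dock, under the bridge, until it is fully home against the end stop, let go and leave it lying there; never let the plate fall and leave everything else where it is.

Things in the scene. Friction and masses are not known exactly. Their poses are not given: they have to be found in the camera images.
- plate_center (a point): Centre (half-way up) of the loose stainless steel sample plate, 100 x 30 x 3 mm, about 70 g, rows of small dark spots on top. x along its length, z up; its -x end starts 15 to 40 mm inside the block's front edge, x within 0.2 rad of the block's. A fingertip pressed on top with 4 to 8 N drags it along; over 20 N, knocks included, is too hard: touch down at about 5 mm/s, stop at the first contact.
- block_edge (a point): Middle of the upper front edge of the grey, slippery plastic drying block, fixed to the bench; 150 (x) x 130 (y) mm, level flat top, upright front face. It stands on screw feet, its top 45 to 55 mm above the bench. The top extends from this point 150 mm along +x and 65 mm to each side along y; -x points out over the edge, towards the robot; z up.
- dock_floor (a point): Middle of the front end of the channel floor of the loading dock, a fixed grey pedestal 64 mm wide (y), its upright front face here. The level floor is 50 mm above the bench and runs 64 mm along +x to the end stop, 34 mm wide between 7 mm high aluminium walls that flare at the front. From 44 mm inwards a blue bridge crosses it, 7 mm above the floor. Plate home: 36 mm stick out in front.
- dock_stop (a point): Middle of the foot of the end stop's face at the inner end of the channel, at floor height, 64 mm along +x from dock_floor; -x points back out of the channel to the robot. Fully home, the plate's centre lies 50 mm along -x from here and 1.5 mm above it.
- vial_a: Small amber vial, 19 mm diameter, 32 mm high, standing at the rear of the block; origin at the centre of its underside. To be left alone.
- vial_b: Second vial like it at the other rear corner of the block. To be left alone.
- spatula: Loose flat steel spatula with a broad blade, 160 mm long, lying on the bench; to be left alone.
- reagent: Glass reagent bottle with blue cap, 72 mm diameter, 150 mm high, on the bench behind; to be left alone.
- beaker: Glass beaker, 68 mm diameter, 75 mm high, on the bench; to be left alone.
- jar: Small amber jar, 52 mm diameter, 60 mm high, on the bench; to be left alone.
Mind the look-alikes: they are no part of the job. Of the things shaped like the part that bears plate_center, the bare steel one is meant.

How it is judged:
On the way, in this order (a step that is already met when the one before it is completed fails the run):
1. the plate lies flat on the block and overhangs its front edge by 22 to 47 mm (x of plate_center in the frame of block_edge between 0.003 and 0.028 m and z of plate_center in the frame of block_edge below 0.0035 m and angle between plate_center's own z axis and vertical below 0.04 rad), for 0.2 s.
2. the plate is held in the fingers, clear above the block (z of plate_center in the frame of block_edge above 0.02 m and contact force between the fingers and plate above 1 N), for 0.2 s.
At the end, for the whole second after the job is handed in: The plate lies flat and at rest on the dock's channel floor, between the side walls and under the bridge, its inner end within 3 mm of the end stop, let go (x of plate_center in the frame of dock_stop between -0.053 and -0.048 m and y of plate_center in the frame of dock_stop between -0.004 and 0.004 m and z of plate_center in the frame of dock_stop below 0.0035 m and angle between the x axis of plate_center and the x axis of dock_stop, either way round below 0.1 rad and angle between plate_center's own z axis and vertical below 0.04 rad and linear speed of plate below 0.01 m/s); the robot touches nothing.
It fails at once if the plate or the fingers press or knock on the block or the dock with more than 20 N (contact force between any of plate, the fingers and block above 20 N or contact force between any of plate, the fingers and dock above 20 N).
It fails at once if the plate falls (height (world z) of plate_center below 0.035 m).
It fails at once if the plate is lifted off the block before it overhangs (z of plate_center in the frame of block_edge between 0.008 and 0.02 m and x of plate_center in the frame of block_edge between 0.035 and 0.15 m and y of plate_center in the frame of block_edge between -0.06 and 0.06 m).
It fails at once if a vial or another bystander is moved more than 25 mm (distance of any of vial_a, vial_b, spatula, reagent, beaker, jar from where it was at the start of the episode above 0.025 m).
It also fails if it takes over 62 s, if anything falls off the work surface, if the arm or the gripper's body presses on something with over 40 N, if the wrist force passes 120 N, or if a joint passes its speed limit or range.

ROBOT

A 6-joint arm with a two-finger parallel gripper is mounted at the origin on the work surface. World frame = base frame: x ahead of the robot, y to its left, z up, the work surface at z = 0. Lengths are in m, angles in rad, forces in N, time in s.
With the tool pointing down it reaches from about 0.325 to 0.925 m from the base axis. Payload 3.1 kg.
Tool frame: the origin (TCP) lies at the very end of the fingers, on their centre line; the grasp point (between the pads) lies bot.pinch_z behind it (bot.pinch_z is the distance from the TCP to the grasp point, in m); z points along the fingers, y is the direction in which the jaws open and shut (so a half turn about z gives the same grasp; the last joint's range is limited). The gripper opens to 85 mm and grips with 20 to 120 N. Pads are 22 mm wide; open, the fingers measure 114 mm over their backs; the gripper's body (76 mm by 85 mm) begins 54 mm behind the grasp point. The pads swing forward as they close: fully open they stand 13 mm farther back than shut.
Start: joints at [-0.112, 0.217, 1.613, -0, 1.311, -0.112], TCP at [0.625, 0, 0.231] pointing down, gripper open.
Joint ranges: [-2.75, 2.75], [-0.78, 2.1], [0.31, 2.55], [-1.13, 4.27], [0.13, 2.63], [-2.58, 2.58]. Speed limits (rad/s): [2.79, 2.79, 3.14, 3.14, 3.14, 3.14].

INTERFACE

Orientations are given as a unit quaternion [x, y, z, w].
In Python, from bench import bot, capture, silhouettes gives the robot as it stands.
- The arm moves only by the tool send_rows, never from a script. Its argument "steps" is a list of rows, each a list of 7 numbers: the turn, a rotation vector about the tool's x, y, z in degrees, then the shift along the tool's x, y, z in mm, then the closure, from 0 (fully open) to 1 (shut). In form: [[wx, wy, wz, x, y, z, grip], ...]. A call has exactly 8 rows; each row is the pose to reach, as a shift and turn from the pose commanded when the call began, along the tool's axes at that moment; what a row does not reach only later rows make up. A row lasts 1/8 s, in which the tool goes at most 62.5 mm and 10.7 degrees, less where a joint would pass 70% of its speed; a pose out of reach is approached as far as the arm can. A call with a gripper value outside its range is refused whole. The fingers move at their own pace and stop on an object; "newtons" is the grip in N (left out, the last holds). Time passes only in rows, so rows that repeat a pose let the fingers close, or fill a call up. It gives the time, the measured TCP pose, the force and the opening at its end, in the units of the state.
- bot.observe(): the state, without advancing time (a new reading comes with each control period).
- capture(name): name is "scene" or "side" or "wrist"; returns a dict with "frame" (480x640x3 uint8, red, green, blue), "fovy" (degrees; the focal length in pixels is half the picture's height over the tangent of half this angle, whatever the lens; pixels are square), "cx", "cy" (the principal point, pixels), "R" (3x3) and "t" (3): a world point X has camera coordinates R X + t. Camera axes: x right, y down, z forward; pixel columns grow to the right and rows downward; lengths in m; the calibration is good to about 2 mm. A picture is of the moment at which its call begins. There is no depth.
- bot.job_done(): hands the job in, once; it reports no verdict.
Trained networks look in the newest picture that a camera, given by its name, has taken for a name from the list of things; names that differ only in an ending like _2 or _b are one class to them, and where a whole thing is asked for, a point or a joint stands for the part that bears it (a point fixed in the world has none). Each returns a list of dicts, best first, with "score" (0 to 1); they miss things now and then, are a little off and sometimes report something else, mostly with a low value. They report only what shows in the picture. A call takes as long as a camera call. They do not tell look-alikes from the thing itself.
- silhouettes(camera, name): "mask" (480x640 bool, what is visible of it) and "bbox" ([centre column, centre row, width, height] in pixels, round what is visible of it).
The state is a dict: "clock": time; "joint_positions": joint angles; "joint_velocities": joint speeds; "tau": joint torques, N m; "eef_pos": TCP position; "tool_rot": TCP orientation; "wrist_force": force on the tool from outside, world axes, zero at the start; "wrist_torque": the same for the moment, N m; "gripper_width": finger opening in m.
Only numpy, scipy, OpenCV 4.12 (cv2) and the standard library are available. Lean on these libraries where they do the work, as an engineer would, in place of code of your own. Each camera call takes 0.05 s, during which the arm holds its last target.

## Working session

There is one attempt and no reset: what is moved stays moved. The work goes in short steps, Python scripts to look and compute and a tool call to move; the robot and the scene stay as the last step left them, time stands still between calls to the robot, and variables do not carry over. Pictures are saved under pics/ and viewed, and the job is handed in when it is done.

Besides the shell and the picture viewer there is one more tool, called after "Call:" as name([rows], argument=value, ...), one row to a line, values as JSON. send_rows: Moves the arm, as the interface text tells. Its arguments: {"type":"object","properties":{"steps":{"type":"array"},"newtons":{"type":"number"}},"required":["steps"]}

```bash
ls; mkdir -p pics; python3 - <<'E'
from bench import bot, capture, silhouettes
import cv2,numpy as np
print(bot.observe(), bot.pinch_z)
for n in ["scene","side","wrist"]:
    c=capture(n); cv2.imwrite(f"pics/{n}0.png",c["frame"][:,:,::-1])
    print(n,c["fovy"],c["cx"],c["cy"],c["R"],c["t"])
    np.savez(f"{n}0.npz",**c)
E
```

```text
pics
{'clock': 0.0, 'joint_positions': array([-1.12196169e-01,  2.17776702e-01,  1.61490152e+00, -3.74354773e-05,
        1.31126001e+00, -1.12190404e-01]), 'joint_velocities': array([-3.32798168e-04,  1.12513644e-04, -8.05415678e-04,  4.06283460e-04,
       -1.97993354e-03, -9.41298383e-05]), 'tau': array([-2.90135131e-04, -3.96841800e+01, -3.03850436e+01, -2.80225659e-04,
        9.87685227e-03,  9.68610237e-06]), 'eef_pos': array([6.24209428e-01, 1.02559708e-04, 2.29971287e-01]), 'tool_rot': array([ 0.70710492,  0.70710767, -0.00074537, -0.00090564]), 'wrist_force': array([ 0.37496163,  0.07572423, -0.33331057]), 'wrist_torque': array([ 0.03061416,  0.02990735, -0.02364466]), 'gripper_width': 0.08514886089244206} 0.0187
scene 52.817296320025875 317.70210315052003 233.06825705859055 [[-0.60101861  0.79923303  0.00178698]
 [ 0.60975005  0.4599717  -0.64546953]
 [-0.51670252 -0.38684959 -0.76378393]] [ 0.35442727 -0.32440636  1.52375552]
side 44.882078294561666 320.0347682054073 245.61264454475463 [[-0.98665874 -0.16258109  0.00848092]
 [-0.11684246  0.67088407 -0.73229939]
 [ 0.11336832 -0.72352053 -0.68093   ]] [0.60608164 0.14195105 1.13714929]
wrist 69.03605340830472 317.9345678266962 242.50632723068472 [[ 9.99997840e-01 -5.99191148e-04 -1.99041327e-03]
 [-3.31919005e-05 -9.62032992e-01  2.72933180e-01]
 [-2.07838238e-03 -2.72932525e-01 -9.62030934e-01]] [-0.62347087 -0.03550086  0.37993701]
```

View pics/scene0.png

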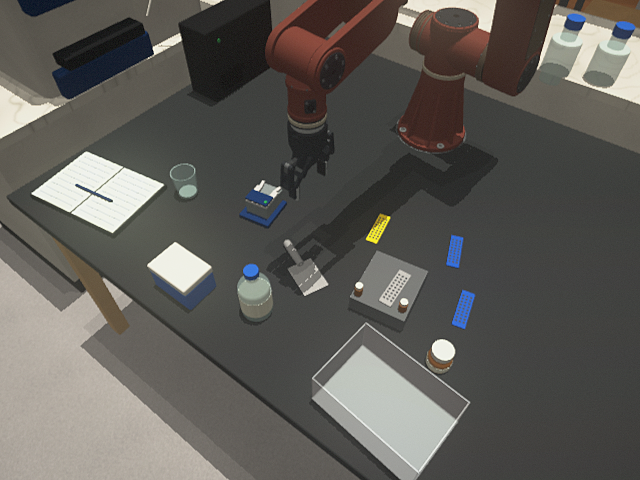

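View pics/side0.png

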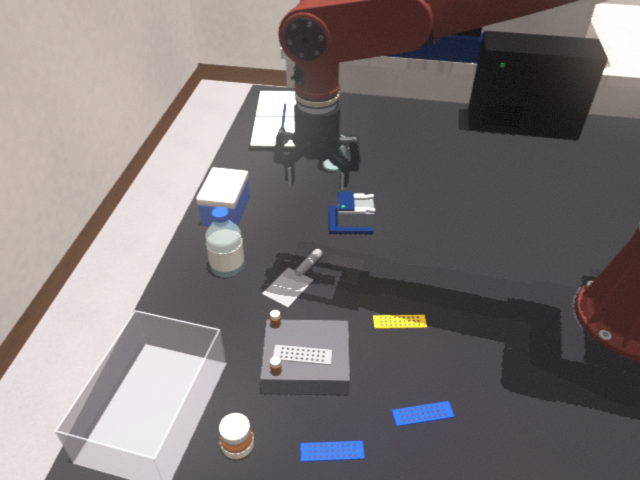

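View pics/wrist0.png

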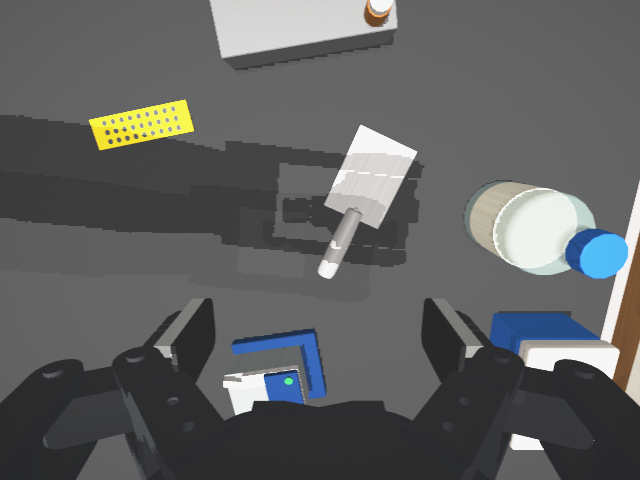

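```bash
cat > h.py <<'E'
import numpy as np,cv2
def K(c):
    f=240/np.tan(np.radians(float(c["fovy"]))/2); return f,float(c["cx"]),float(c["cy"])
def load(n): return dict(np.load(n+".npz"))
def proj(c,X):
    f,cx,cy=K(c); p=(np.asarray(X,float)@np.asarray(c["R"]).T)+c["t"]; return np.stack([cx+f*p[...,0]/p[...,2],cy+f*p[...,1]/p[...,2]],-1)
def ray(c,uv):
    f,cx,cy=K(c); R=np.asarray(c["R"]); d=R.T@np.array([(uv[0]-cx)/f,(uv[1]-cy)/f,1.]); return -R.T@c["t"],d/np.linalg.norm(d)
def onz(c,uv,z):
    o,d=ray(c,uv); return o+d*(z-o[2])/d[2]
def tri(obs):
    A=np.zeros((3,3));b=np.zeros(3);L=[]
    for c,uv in obs:
        o,d=ray(c,uv);P=np.eye(3)-np.outer(d,d);A+=P;b+=P@o;L.append((o,P))
    X=np.linalg.solve(A,b); return X,[np.linalg.norm(P@(X-o))*1000 for o,P in L]
def crop(c,u0,v0,u1,v1,s,fn):
    im=c["frame"][v0:v1,u0:u1,::-1]; im=cv2.resize(im,None,fx=s,fy=s,interpolation=cv2.INTER_CUBIC)
    for u in range((u0+9)//10*10,u1,10):
        cv2.putText(im,str(u),((u-u0)*s,8),0,.3,(0,255,255),1); cv2.line(im,((u-u0)*s,9),((u-u0)*s,14),(0,255,255),1)
    for v in range((v0+9)//10*10,v1,10):
        cv2.putText(im,str(v),(0,(v-v0)*s+3),0,.3,(0,255,255),1); cv2.line(im,(20,(v-v0)*s),(25,(v-v0)*s),(0,255,255),1)
    cv2.imwrite(fn,im)
def snap(n,tag):
    from bench import capture
    c=capture(n); np.savez(tag+".npz",**c); cv2.imwrite("pics/"+tag+".png",c["frame"][:,:,::-1]); return c
E
python3 - <<'E'
from h import *
s=load("scene0");d=load("side0")
crop(s,340,240,440,340,6,"pics/sb.png")
crop(d,255,300,360,400,6,"pics/db.png")
crop(s,230,160,310,235,7,"pics/sd.png")
crop(d,315,160,395,240,7,"pics/dd.png")
E
```

```text
(no output)
```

View pics/sb.png

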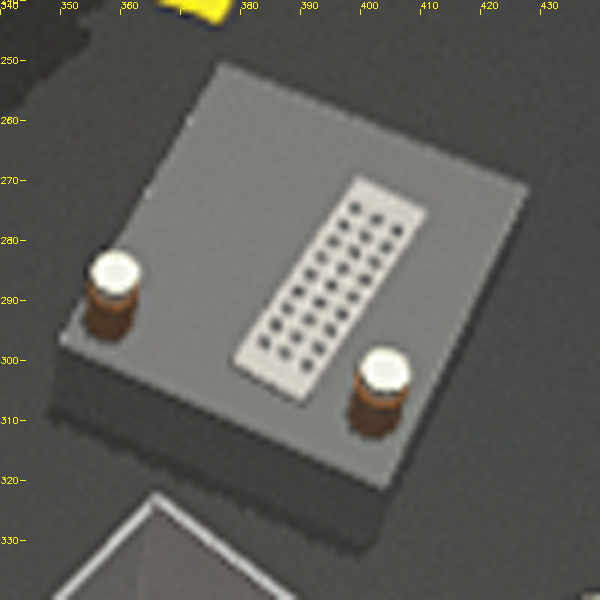

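View pics/db.png

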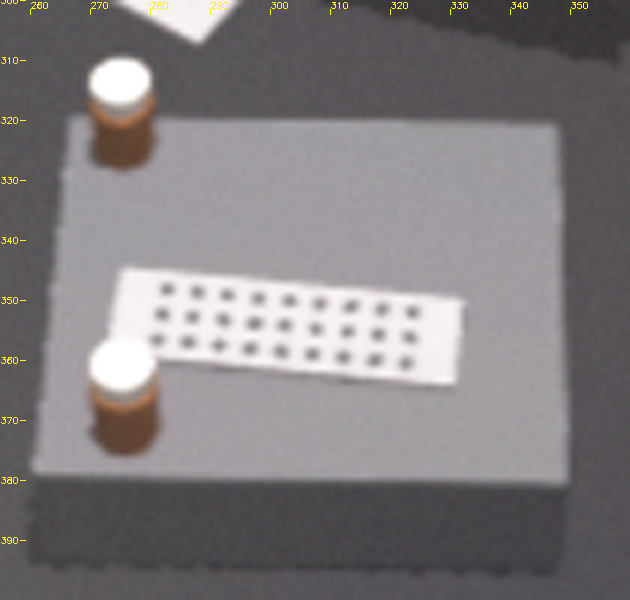

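View pics/sd.png

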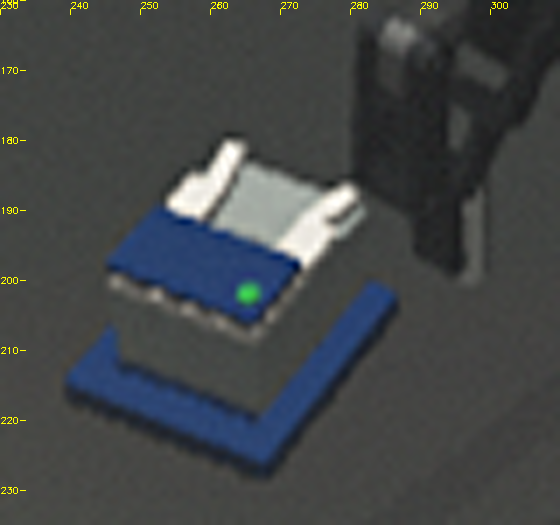

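View pics/dd.png

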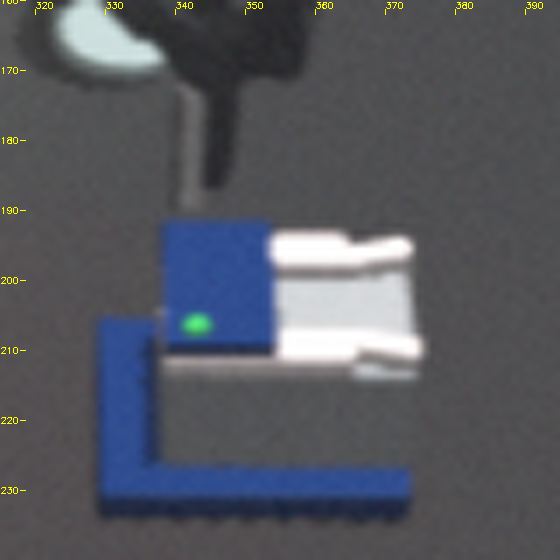

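```bash
python3 - <<'E'
from h import *
s=load("scene0");d=load("side0")
S=lambda x,y:(x/6+340-.42,y/6+240-.42); D=lambda x,y:(x/6+255-.42,y/6+300-.42)
pts={"bF-":((222,62),(558,125)),"bF+":((528,188),(570,484)),"bR-":((60,342),(68,118)),"bR+":((386,487),(33,473)),
"pF-":((358,177),(463,300)),"pF+":((428,212),(457,384)),"pR-":((233,362),(120,268)),"pR+":((302,402),(108,352))}
P={}
for k,(a,b) in pts.items():
    P[k],e=tri([(s,S(*a)),(d,D(*b))]); print(k,P[k].round(4),np.round(e,1))
print(np.linalg.norm(P["pF-"]-P["pR-"]),np.linalg.norm(P["bF-"]-P["bF+"]),np.linalg.norm(P["bF-"]-P["bR-"]))
S=lambda x,y:(x/7+230-.42,y/7+160-.42); D=lambda x,y:(x/7+315-.42,y/7+160-.42)
for z in (.05,.057): 
  print("floor front, z",z)
  for q in ((243,165),(325,198)): print(onz(s,S(*q),z).round(4))
  for q in ((408,270),(412,332)): print(onz(d,D(*q),z).round(4))
# bridge corners
for a,b in (((160,207),(270,222)),((300,262),(275,345)),((108,262),(163,220)),((252,328),(163,345))):
    X,e=tri([(s,S(*a)),(d,D(*b))]); print("bridge",X.round(4),np.round(e,1))
c=load("wrist0"); print("cam",-c["R"].T@c["t"])
E
```

```text
bF- [0.541  0.139  0.0464] [0.9 0.9]
bF+ [0.5213 0.2658 0.0451] [1. 1.]
bR- [0.6889 0.1624 0.0475] [0.8 0.8]
bR+ [0.6692 0.2891 0.0476] [1. 1.]
pF- [0.5597 0.2121 0.0501] [1. 1.]
pF+ [0.5572 0.2414 0.0496] [1.3 1.3]
pR- [0.6601 0.2187 0.0516] [1.1 1.1]
pR+ [0.6576 0.2468 0.0488] [1.4 1.4]
0.10064937486522513 0.12831533472938378 0.1497659482409114
floor front, z 0.05
[ 0.5329 -0.222   0.05  ]
[ 0.5277 -0.1854  0.05  ]
[ 0.5297 -0.2263  0.05  ]
[ 0.5254 -0.1946  0.05  ]
floor front, z 0.057
[ 0.5381 -0.2168  0.057 ]
[ 0.5329 -0.1804  0.057 ]
[ 0.5294 -0.2173  0.057 ]
[ 0.525  -0.1859  0.057 ]
bridge [ 0.5764 -0.2245  0.0628] [1.9 1.9]
bridge [ 0.567  -0.1637  0.0623] [1.2 1.2]
bridge [ 0.6105 -0.2191  0.0637] [1.3 1.3]
bridge [ 0.602  -0.157   0.0619] [2. 2.]
cam [0.62425799 0.06917059 0.37395955]
```

Call:
send_rows([
  [0,0,10,-25,-15,4,0],
  [0,0,20,-50,-30,8,0],
  [0,0,31,-75,-46,12,0],
  [0,0,41,-100,-62,15,0],
  [0,0,51,-125,-78,19,0],
  [0,0,61,-150,-93,23,0],
  [0,0,71,-175,-109,27,0],
  [0,0,81.4,-200,-124,30,0],
])

```text
clock: 1.15
eef_pos: [0.5001, -0.2005, 0.2007]
tool_rot: [0.997, 0.072, -0.0, -0.0]
wrist_force: [0.3, -0.7, 0.3]
gripper_width: 0.0852
```

```bash
python3 - <<'E'
from h import *
from bench import bot
c=snap("wrist","w1"); o=bot.observe(); print(o["eef_pos"],o["tool_rot"],o["clock"],-c["R"].T@c["t"])
E
```

```text
[ 0.49830634 -0.20315171  0.20023435] [ 9.97605657e-01  6.91328152e-02 -1.69473562e-03  8.56912231e-04] 1.2 [ 0.56818429 -0.19061412  0.34452344]
```

View pics/w1.png

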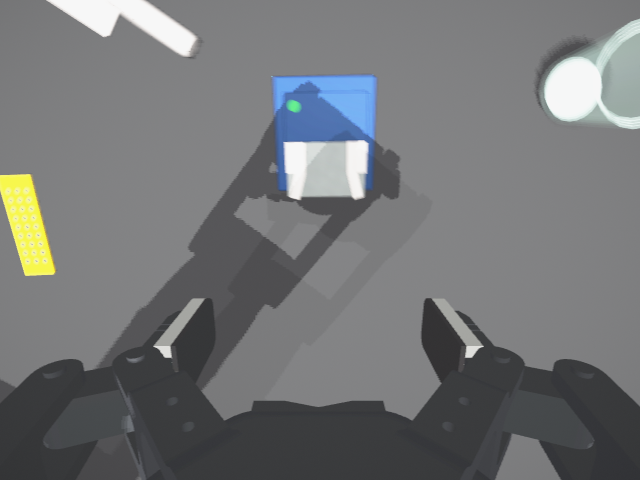

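```bash
python3 - <<'E'
from h import *
c=load("w1"); crop(c,260,65,395,215,5,"pics/w1c.png")
E
```

```text
(no output)
```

View pics/w1c.png

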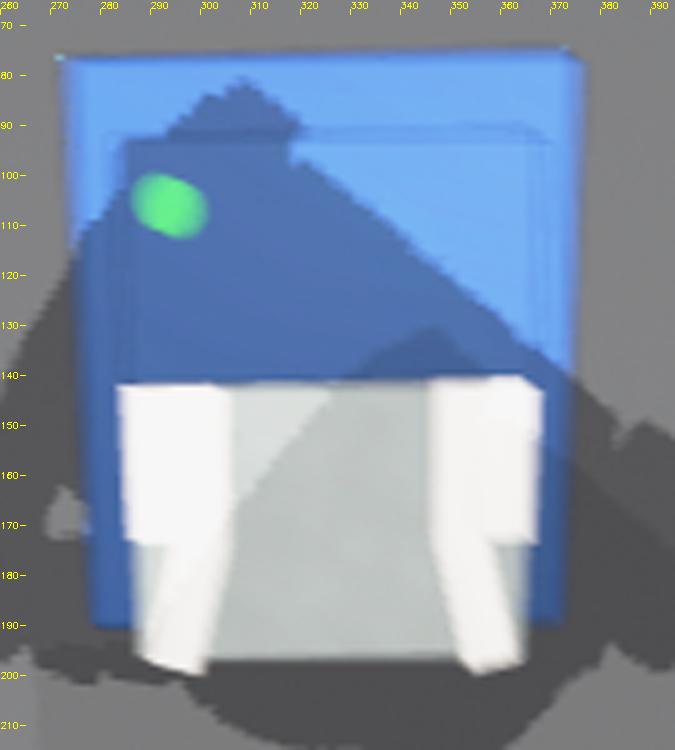

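```bash
python3 - <<'E'
from h import *
c=load("w1"); s=load("scene0"); d=load("side0")
W=lambda x,y:(x/5+260-.4,y/5+65-.4)
for n,q,z in (("floorL",(205,660),.05),("floorR",(458,655),.05),("pedR",(523,655),.05),("pedL",(140,655),.05),("wallinL",(232,385),.057),("wallinR",(428,380),.057),("wallbendL",(233,540),.057),("wallbendR",(429,535),.057),("brL",(117,383),.0625),("brR",(543,378),.0625),("tipL",(205,675),.057),("tipR",(470,675),.057)):
    print(n,onz(c,W(*q),z).round(4))
S=lambda x,y:(x/7+230-.42,y/7+160-.42); D=lambda x,y:(x/7+315-.42,y/7+160-.42)
for n,w,a,b in (("brL(y+)",(117,383),(300,262),(275,345)),("brR",(543,378),(160,207),(270,222))):
    X,e=tri([(c,W(*w)),(s,S(*a)),(d,D(*b))]);print(n,X.round(4),np.round(e,1))
E
```

```text
floorL [ 0.5233 -0.1824  0.05  ]
floorR [ 0.5303 -0.2246  0.05  ]
pedR [ 0.5319 -0.2355  0.05  ]
pedL [ 0.5226 -0.1714  0.05  ]
wallinL [ 0.5683 -0.1812  0.057 ]
wallinR [ 0.5735 -0.2117  0.057 ]
wallbendL [ 0.5444 -0.1846  0.057 ]
wallbendR [ 0.5497 -0.2159  0.057 ]
brL [ 0.566  -0.1636  0.0625]
brR [ 0.5762 -0.2289  0.0625]
tipL [ 0.5219 -0.1829  0.057 ]
tipR [ 0.5282 -0.2263  0.057 ]
brL(y+) [ 0.5666 -0.1637  0.0622] [0.6 1.3 1.2]
brR [ 0.5758 -0.2278  0.0604] [1.5 2.9 1.6]
```

Call:
send_rows([
  [0,0,1,8,-35,1,1],
  [0,0,2,20,-92,2,1],
  [0,0,3,33,-150,4,1],
  [0,0,4,46,-208,5,1],
  [0,0,5,59,-266,7,1],
  [0,0,5,72,-324,9,1],
  [0,0,5,84,-376,10,1],
  [0,0,5,93,-416,10,1],
], newtons=20)

```text
clock: 2.2
eef_pos: [0.5302, 0.2278, 0.1909]
tool_rot: [0.999, 0.033, -0.0, -0.0]
wrist_force: [0.5, -0.2, -0.0]
gripper_width: -0.0003
```

```bash
python3 - <<'E'
from h import *
from bench import bot
c=snap("wrist","w2a");c=snap("wrist","w2b");c=snap("wrist","w2"); o=bot.observe(); print(o["eef_pos"],o["tool_rot"],o["clock"],o["wrist_force"],-c["R"].T@c["t"])
E
```

```text
[0.53024984 0.22714811 0.19092397] [ 9.99434921e-01  3.36115990e-02 -2.99109865e-04  1.02517855e-04] 2.35 [-0.35808209 -0.13823339  0.87172147] [0.59887697 0.23380811 0.33496247]
```

View pics/w2.png

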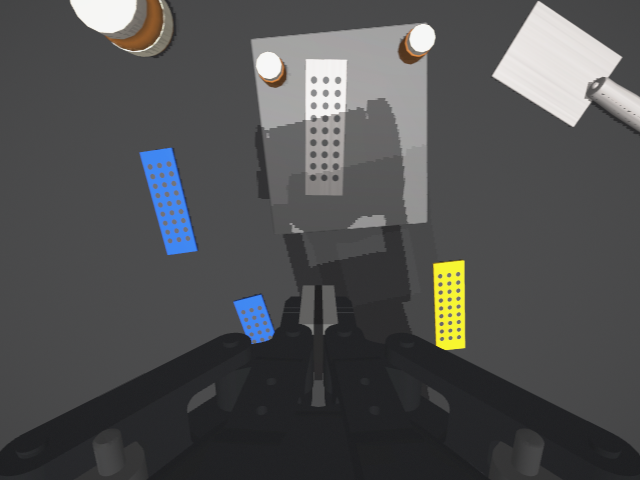

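```bash
python3 - <<'E'
from h import *
c=load("w2"); crop(c,240,15,440,245,3,"pics/w2c.png")
E
```

```text
(no output)
```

View pics/w2c.png

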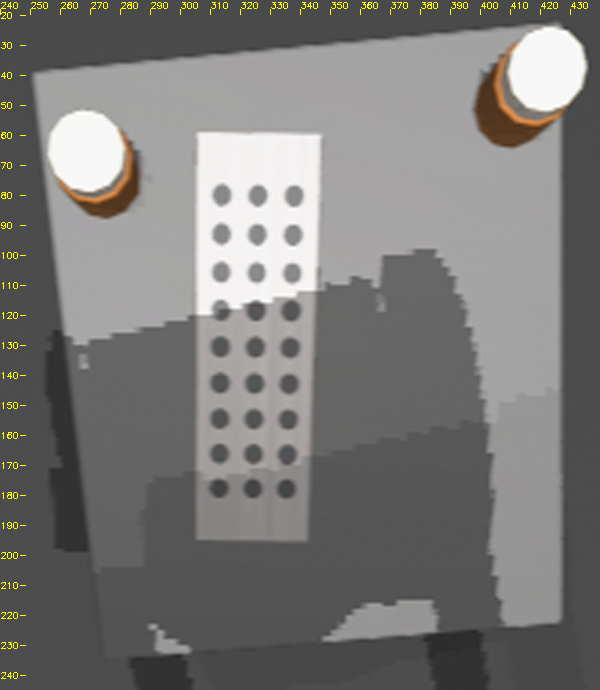

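```bash
python3 - <<'E'
from h import *
c=load("w2"); s=load("scene0"); d=load("side0")
W=lambda x,y:(x/3+240-.33,y/3+15-.33)
S=lambda x,y:(x/6+340-.42,y/6+240-.42); D=lambda x,y:(x/6+255-.42,y/6+300-.42)
pts={"bF-":((222,62),(558,125),(561,622)),"bF+":((528,188),(570,484),(104,657)),"bR-":((60,342),(68,118),(561,25)),"bR+":((386,487),(33,473),(33,74)),
"pF-":((358,177),(463,300),(307,541)),"pF+":((428,212),(457,384),(196,541)),"pR-":((233,362),(120,268),(321,135)),"pR+":((302,402),(108,352),(197,132))}
P={}
for k,(a,b,w) in pts.items():
    P[k],e=tri([(s,S(*a)),(d,D(*b)),(c,W(*w))]); z=.048 if k[0]=='b' else .051
    print(k,P[k].round(4),np.round(e,1),"wrist@z",onz(c,W(*w),z).round(4))
    Q=onz(c,W(*w),z); P[k+"w"]=Q
for sfx in ("","w"):
    p=lambda k:P[k+sfx]
    e=(p("bF-")+p("bF+"))/2; v=p("bF+")-p("bF-"); yaw=np.arctan2(-v[0],v[1]); v2=p("bR-")+p("bR+")-p("bF-")-p("bF+"); yaw2=np.arctan2(v2[1],v2[0])
    pc=sum(p(k) for k in("pF-","pF+","pR-","pR+"))/4; a=p("pR-")+p("pR+")-p("pF-")-p("pF+"); 
    y=(yaw+yaw2)/2; r=pc-e
    print(e.round(4),yaw,yaw2,"plate",pc.round(4),np.arctan2(a[1],a[0]),np.linalg.norm(a)/2,"in block",r[0]*np.cos(y)+r[1]*np.sin(y),-r[0]*np.sin(y)+r[1]*np.cos(y))
E
```

```text
bF- [0.5412 0.1386 0.0463] [1.1 0.8 0.7] wrist@z [0.542  0.1386 0.048 ]
bF+ [0.5218 0.2661 0.0455] [0.7 1.3 0.7] wrist@z [0.5231 0.266  0.048 ]
bR- [0.6888 0.1616 0.0469] [1.2 0.4 0.8] wrist@z [0.6883 0.1611 0.048 ]
bR+ [0.6692 0.2887 0.0472] [1.1 0.9 0.3] wrist@z [0.6691 0.2883 0.048 ]
pF- [0.5598 0.2119 0.05  ] [1.1 1.  0.3] wrist@z [0.5602 0.2118 0.051 ]
pF+ [0.5575 0.2417 0.0499] [1.2 1.6 0.5] wrist@z [0.5581 0.2418 0.051 ]
pR- [0.6599 0.2178 0.0507] [1.6 0.8 0.9] wrist@z [0.6598 0.217  0.051 ]
pR+ [0.6581 0.2472 0.0496] [1.2 1.7 0.6] wrist@z [0.6584 0.2474 0.051 ]
[0.5315 0.2023 0.0459] 0.15133322760550705 0.1537187197580661 plate [0.6088 0.2297 0.0501] 0.05729052091080014 0.10050158739456895 in block 0.0805813701029653 0.015267651563457657
[0.5325 0.2023 0.048 ] 0.14668098418014758 0.1520493950887211 plate [0.6091 0.2295 0.051 ] 0.05373685403038584 0.1000846629819587 in block 0.079757721306374 0.015506760152885823
```

Call:
send_rows([
  [0,0,0,22,0,30,1],
  [0,0,0,50,1,65,1],
  [0,0,0,75,2,95,1],
  [0,0,0,87,2.5,115,1],
  [0,0,0,87,2.5,124,1],
  [0,0,0,87,2.5,129,1],
  [0,0,0,87,2.5,131,1],
  [0,0,0,87,2.5,131,1],
])

```text
clock: 3.35
eef_pos: [0.6179, 0.2284, 0.0612]
tool_rot: [1.0, 0.032, 0.001, -0.0]
wrist_force: [0.3, 0.5, 0.2]
gripper_width: -0.0
```

```bash
python3 - <<'E'
from h import *
from bench import bot
c=snap("side","s3"); o=bot.observe(); print(o["eef_pos"],o["tool_rot"],o["clock"],o["wrist_force"],o["gripper_width"])
crop(c,250,230,370,400,4,"pics/s3c.png")
E
```

```text
[0.61802295 0.22843397 0.06134519] [ 9.99501254e-01  3.15709842e-02  7.05917100e-04 -1.33475950e-04] 3.4 [-0.67728331  0.61631436 -0.2458147 ] 0.00013580211659245192
```

View pics/s3c.png

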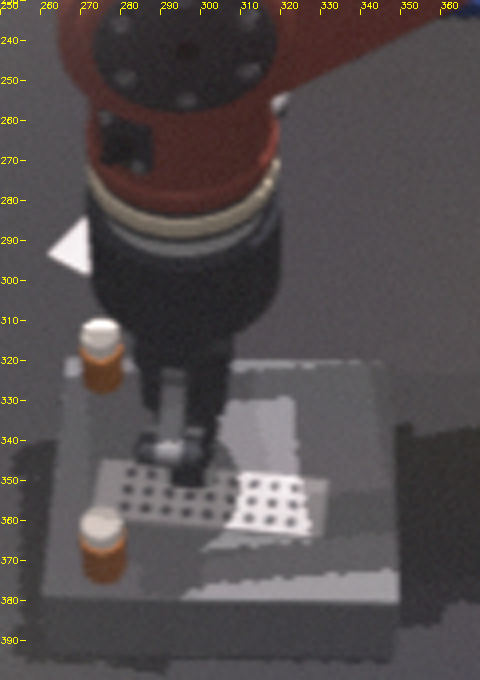

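Call:
send_rows([
  [0,0,0,0,0,1,1],
  [0,0,0,0,0,2,1],
  [0,0,0,0,0,3,1],
  [0,0,0,0,0,4,1],
  [0,0,0,0,0,5,1],
  [0,0,0,0,0,6,1],
  [0,0,0,0,0,7,1],
  [0,0,0,0,0,7,1],
])

```text
clock: 4.4
eef_pos: [0.6176, 0.2282, 0.0531]
tool_rot: [1.0, 0.031, -0.0, 0.0]
wrist_force: [-0.6, 0.7, 0.3]
gripper_width: 0.0005
```

Call:
send_rows([
  [0,0,0,0,0,0.3,1],
  [0,0,0,0,0,0.6,1],
  [0,0,0,0,0,0.9,1],
  [0,0,0,0,0,1.2,1],
  [0,0,0,0,0,1.5,1],
  [0,0,0,0,0,1.5,1],
  [0,0,0,0,0,1.5,1],
  [0,0,0,0,0,1.5,1],
])

```text
clock: 5.4
eef_pos: [0.6178, 0.2282, 0.0518]
tool_rot: [1.0, 0.031, 0.0, -0.0]
wrist_force: [-0.3, 0.6, -0.1]
gripper_width: -0.0001
```

Call:
send_rows([
  [0,0,0,0,0,0.3,1],
  [0,0,0,0,0,0.6,1],
  [0,0,0,0,0,0.9,1],
  [0,0,0,0,0,1.2,1],
  [0,0,0,0,0,1.2,1],
  [0,0,0,0,0,1.2,1],
  [0,0,0,0,0,1.2,1],
  [0,0,0,0,0,1.2,1],
])

```text
clock: 6.4
eef_pos: [0.6178, 0.2282, 0.0506]
tool_rot: [1.0, 0.031, 0.0, 0.0]
wrist_force: [-1.1, -0.2, -0.3]
gripper_width: 0.0001
```

Call:
send_rows([
  [0,0,0,0,0,0.3,1],
  [0,0,0,0,0,0.6,1],
  [0,0,0,0,0,0.9,1],
  [0,0,0,0,0,0.9,1],
  [0,0,0,0,0,0.9,1],
  [0,0,0,0,0,0.9,1],
  [0,0,0,0,0,0.9,1],
  [0,0,0,0,0,0.9,1],
])

```text
clock: 7.4
eef_pos: [0.6178, 0.2283, 0.05]
tool_rot: [1.0, 0.031, 0.0, -0.0]
wrist_force: [-1.6, -1.3, 2.9]
gripper_width: -0.0002
```

Call:
send_rows([
  [0,0,0,0,0,0.1,1],
  [0,0,0,0,0,0.2,1],
  [0,0,0,0,0,0.3,1],
  [0,0,0,0,0,0.3,1],
  [0,0,0,0,0,0.3,1],
  [0,0,0,0,0,0.3,1],
  [0,0,0,0,0,0.3,1],
  [0,0,0,0,0,0.3,1],
])

```text
clock: 8.4
eef_pos: [0.618, 0.2283, 0.05]
tool_rot: [1.0, 0.031, 0.0, -0.0]
wrist_force: [-2.0, -0.8, 5.2]
gripper_width: 0.0002
```

Call:
send_rows([
  [0,0,0,-1,0,0,1],
  [0,0,0,-3,0,0,1],
  [0,0,0,-5,0,0,1],
  [0,0,0,-8,0,0,1],
  [0,0,0,-11,0,0,1],
  [0,0,0,-14,0,0,1],
  [0,0,0,-17,0,0,1],
  [0,0,0,-20,0,0,1],
])

```text
clock: 9.4
eef_pos: [0.5982, 0.2271, 0.05]
tool_rot: [1.0, 0.031, 0.001, -0.0]
wrist_force: [1.5, -0.4, 4.4]
gripper_width: -0.0002
```

```bash
python3 - <<'E'
from h import *
from bench import bot
c=snap("side","s4"); o=bot.observe(); print(o["eef_pos"],o["tool_rot"],o["clock"],o["wrist_force"],o["gripper_width"])
crop(c,250,300,370,400,6,"pics/s4c.png")
E
```

```text
[0.59787038 0.2270815  0.04995735] [ 9.99504391e-01  3.14748500e-02  5.44131772e-04 -9.67545080e-05] 9.45 [ 0.78216346 -0.16825587  7.70556297] -0.00026840628570660676
```

View pics/s4c.png

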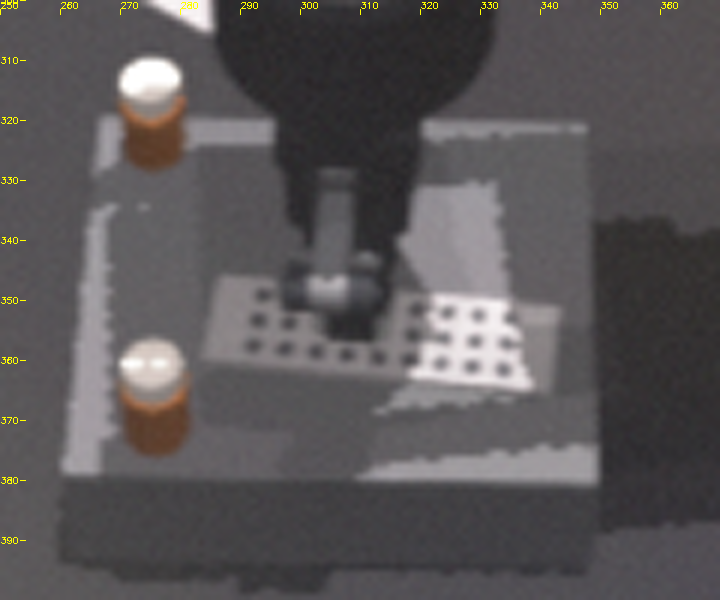

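Call:
send_rows([
  [0,0,0,-2,0,0,1],
  [0,0,0,-5,0,0,1],
  [0,0,0,-8,0,0,1],
  [0,0,0,-11,0,0,1],
  [0,0,0,-14,0,0,1],
  [0,0,0,-17,0,0,1],
  [0,0,0,-20,0,0,1],
  [0,0,0,-22,0,0,1],
])

```text
clock: 10.45
eef_pos: [0.5762, 0.2257, 0.0499]
tool_rot: [1.0, 0.031, 0.001, -0.0]
wrist_force: [2.8, -0.1, 4.7]
gripper_width: -0.0
```

Call:
send_rows([
  [0,0,0,-2,0,0,1],
  [0,0,0,-5,0,0,1],
  [0,0,0,-8,0,0,1],
  [0,0,0,-11,0,0,1],
  [0,0,0,-14,0,0,1],
  [0,0,0,-17,0,0,1],
  [0,0,0,-20,0,0,1],
  [0,0,0,-20,0,0,1],
])

```text
clock: 11.45
eef_pos: [0.556, 0.2244, 0.0499]
tool_rot: [1.0, 0.031, 0.0, -0.0]
wrist_force: [1.7, 0.0, 6.4]
gripper_width: -0.0001
```

```bash
python3 - <<'E'
from h import *
from bench import bot
c=snap("side","s5"); c2=snap("scene","c5"); o=bot.observe(); print(o["eef_pos"],o["tool_rot"],o["clock"],o["wrist_force"],o["gripper_width"])
crop(c,250,300,390,400,5,"pics/s5c.png")
crop(c2,340,230,460,330,6,"pics/c5c.png")
E
```

```text
[0.55599063 0.22446697 0.0499768 ] [ 9.99506039e-01  3.14257025e-02  3.03697178e-04 -1.05877276e-04] 11.55 [1.46837913 0.22239419 5.7138261 ] 9.891601449769749e-05
```

View pics/s5c.png

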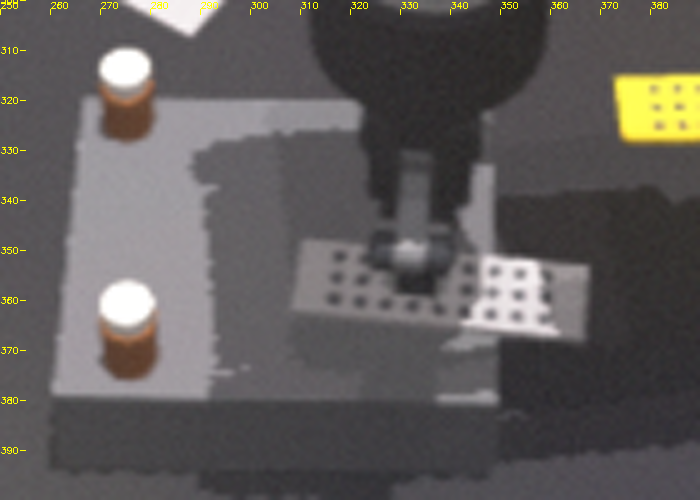

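View pics/c5c.png

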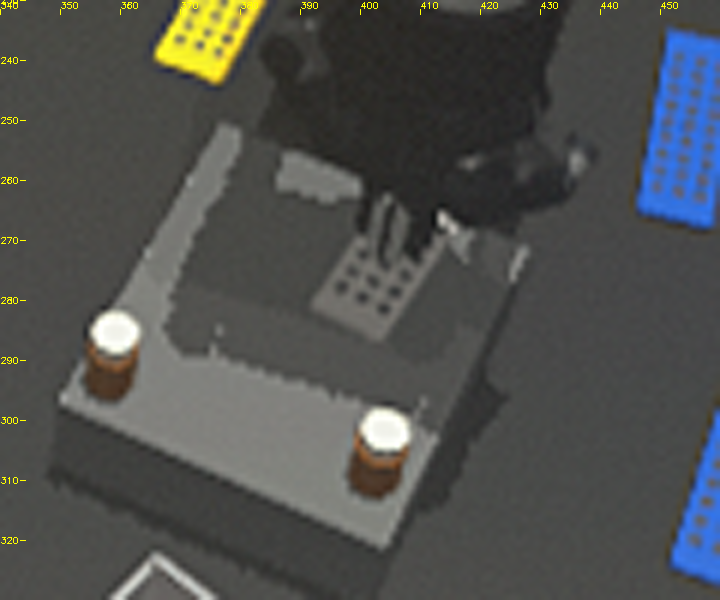

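```bash
python3 - <<'E'
from h import *
c=load("s5"); D=lambda x,y:(x/5+250-.4,y/5+300-.4)
P=[onz(c,D(*q),.050) for q in ((590,265),(585,341),(302,240),(292,312))]
e=np.array([.532,.2023]);y=.151
for p in P+[sum(P)/4]:
    r=p[:2]-e; print(p.round(4),"blk",(r[0]*np.cos(y)+r[1]*np.sin(y)).round(4),(-r[0]*np.sin(y)+r[1]*np.cos(y)).round(4))
a=P[2]+P[3]-P[0]-P[1];print(np.arctan2(a[1],a[0]))
E
```

```text
[0.4969 0.2067 0.05  ] blk -0.0341 0.0096
[0.4953 0.2385 0.05  ] blk -0.0309 0.0413
[0.5974 0.213  0.05  ] blk 0.0663 0.0008
[0.5954 0.2436 0.05  ] blk 0.0689 0.0312
[0.5462 0.2254 0.05  ] blk 0.0176 0.0207
0.056748149035018354
```

Call:
send_rows([
  [0,0,0,-2,0,0,1],
  [0,0,0,-4,0,0,1],
  [0,0,0,-5,0,0,1],
  [0,0,0,-5,0,-0.1,1],
  [0,0,0,-5,0,-0.4,1],
  [0,0,0,-5,0,-1,1],
  [0,0,0,-5,0,-3,1],
  [0,0,0,-5,0,-8,1],
])

```text
clock: 12.55
eef_pos: [0.5488, 0.2235, 0.0559]
tool_rot: [1.0, 0.031, -0.002, 0.001]
wrist_force: [1.5, -0.9, -0.8]
gripper_width: -0.0
```

Call:
send_rows([
  [0,0,0,0,0,-15,1],
  [0,0,0,0,0,-35,0.35],
  [0,0,0,-10,0,-50,0.35],
  [0,0,0,-30,-1,-54,0.35],
  [0,0,0,-42,-2,-54,0.35],
  [0,0,0,-48,-2,-54,0.35],
  [0,0,0,-48,-2,-54,0.35],
  [0,0,0,-48,-2,-54,0.35],
])

```text
clock: 13.55
eef_pos: [0.5032, 0.223, 0.1113]
tool_rot: [1.0, 0.031, 0.0, 0.0]
wrist_force: [-1.2, 0.2, -0.5]
gripper_width: 0.0559
```

```bash
python3 - <<'E'
from h import *
from bench import bot
c=snap("wrist","w6"); d=snap("side","s6"); o=bot.observe(); print(o["eef_pos"],o["tool_rot"],o["clock"],o["wrist_force"],o["gripper_width"])
crop(d,250,280,390,400,5,"pics/s6c.png")
E
```

```text
[0.50325942 0.22295413 0.11127524] [9.99509838e-01 3.13062816e-02 1.99174962e-05 1.84696357e-05] 13.65 [-0.00371316  0.14279374 -0.43640515] 0.05547379424248507
```

View pics/w6.png

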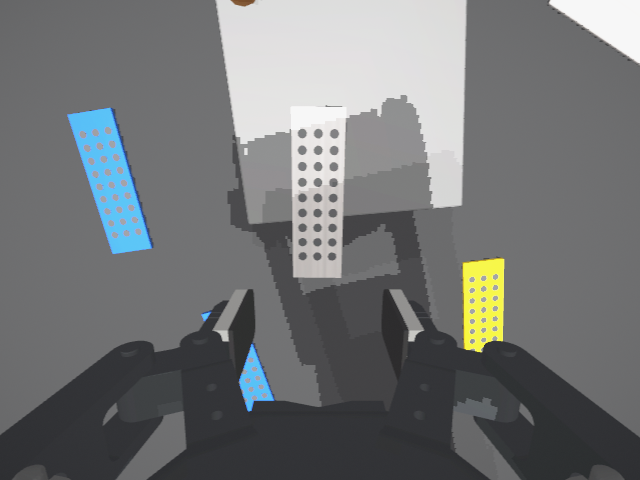

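View pics/s6c.png

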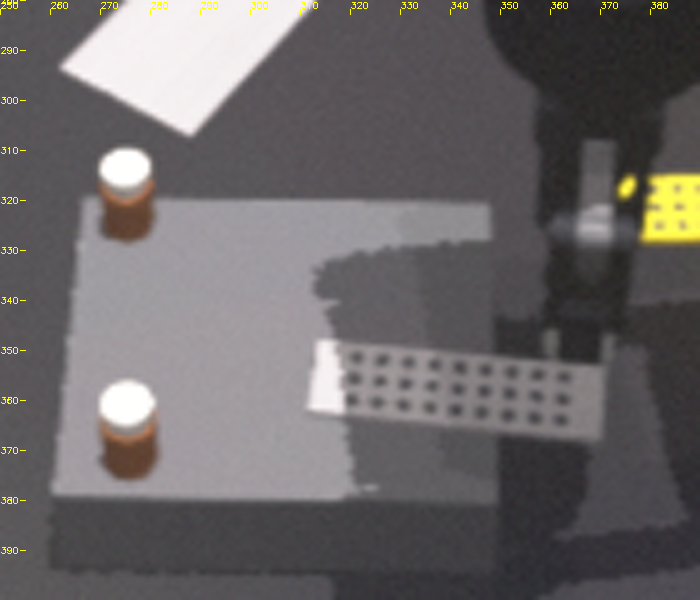

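```bash
python3 - <<'E'
from h import *
c=load("w6"); d=load("s6")
crop(c,205,95,480,290,2.9 and 3,"pics/w6c.png") if 0 else None
P=[onz(c,q,.050) for q in ((293,277),(341.5,277),(292,107),(346,107))]
e=np.array([.532,.2023]);y=.151
for p in P+[sum(P)/4]:
    r=p[:2]-e; print(p.round(4),"blk",(r[0]*np.cos(y)+r[1]*np.sin(y)).round(4),(-r[0]*np.sin(y)+r[1]*np.cos(y)).round(4))
a=P[2]+P[3]-P[0]-P[1];print(np.arctan2(a[1],a[0]),np.linalg.norm(a)/2)
print("edge",[onz(c,q,.047).round(4) for q in ((248,223),(462,206))])
f,cx,cy=K(c); cam=c["R"]@np.array([.5033,.223,.1113])+c["t"]; print("tcp px",cx+f*cam[0]/cam[2],cy+f*cam[1]/cam[2])
D=lambda x,y:(x/5+250-.4,y/5+280-.4)
Q=[onz(d,D(*q),.050) for q in ((604,365),(600,440),(316,340),(306,410))]
print([q.round(4) for q in Q],(sum(Q)/4).round(4))
E
```

```text
[0.4905 0.2378 0.05  ] blk -0.0357 0.0414
[0.4923 0.2074 0.05  ] blk -0.0384 0.011
[0.5904 0.2427 0.05  ] blk 0.0638 0.0311
[0.5923 0.213  0.05  ] blk 0.0612 0.0015
[0.5414 0.2252 0.05  ] blk 0.0127 0.0212
0.05196122547605725 0.1000873071102265
edge [array([0.5228, 0.2669, 0.047 ]), array([0.5412, 0.1383, 0.047 ])]
tcp px 317.8881943592796 302.2331498075501
[array([0.4921, 0.2059, 0.05  ]), array([0.4903, 0.2372, 0.05  ]), array([0.5926, 0.2122, 0.05  ]), array([0.5909, 0.2419, 0.05  ])] [0.5414 0.2243 0.05  ]
```

Call:
send_rows([
  [0,0,0,-1,0,10,0.35],
  [0,0,0,-1,0,25,0.35],
  [0,0,0,-1,0,42,0.35],
  [0,0,0,-1,0,58,0.35],
  [0,0,0,-1,0,70,0.35],
  [0,0,0,-1,0,77,0.35],
  [0,0,0,-1,0,80,0.35],
  [0,0,0,-1,0,80,0.35],
])

```text
clock: 14.65
eef_pos: [0.5021, 0.223, 0.0316]
tool_rot: [1.0, 0.031, 0.0, -0.0]
wrist_force: [0.2, -0.2, -0.6]
gripper_width: 0.0555
```

```bash
python3 - <<'E'
from h import *
from bench import bot
c=snap("wrist","w7"); d=snap("side","s7"); o=bot.observe(); print(o["eef_pos"],o["tool_rot"],o["clock"],o["wrist_force"],o["gripper_width"])
E
```

```text
[0.50240509 0.22311355 0.03201424] [ 9.99506760e-01  3.13982570e-02  5.96042879e-04 -1.73049379e-04] 14.75 [ 0.09455664 -0.42378164 -0.37635168] 0.05538265470945973
```

View pics/w7.png

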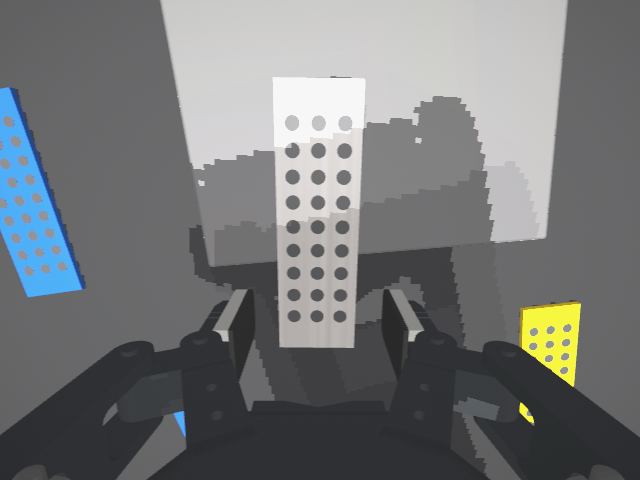

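Call:
send_rows([
  [0,0,0,0,0,0,0.5],
  [0,0,0,0,0,0,0.58],
  [0,0,0,0,0,0,0.64],
  [0,0,0,0,0,0,0.68],
  [0,0,0,0,0,0,0.75],
  [0,0,0,0,0,0,0.8],
  [0,0,0,0,0,0,0.8],
  [0,0,0,0,0,0,0.8],
], newtons=40)

```text
clock: 15.75
eef_pos: [0.5019, 0.223, 0.0315]
tool_rot: [1.0, 0.031, 0.0, -0.0]
wrist_force: [-0.5, 0.4, 1.3]
gripper_width: 0.0283
```

Call:
send_rows([
  [0,0,0,0,0,-1,0.9],
  [0,0,0,0,0,-3,0.9],
  [0,0,0,0,0,-7,0.9],
  [0,0,0,0,0,-13,0.9],
  [0,0,0,0,0,-20,0.9],
  [0,0,0,0,0,-30,0.9],
  [0,0,0,0,0,-38,0.9],
  [0,0,0,0,0,-42,0.9],
])

```text
clock: 16.75
eef_pos: [0.5024, 0.2231, 0.0744]
tool_rot: [1.0, 0.031, 0.001, -0.0]
wrist_force: [-1.0, -0.0, -0.3]
gripper_width: 0.0288
```

```bash
python3 - <<'E'
from h import *
from bench import bot
c=snap("wrist","w8"); d=snap("side","s8"); o=bot.observe(); print(o["eef_pos"],o["tool_rot"],o["clock"],o["wrist_force"],o["gripper_width"])
crop(d,250,260,410,400,5,"pics/s8c.png")
E
```

```text
[0.50237604 0.22308758 0.07417775] [ 9.99506130e-01  3.14166981e-02  6.74145958e-04 -1.78238159e-04] 16.85 [ 0.16863063  0.36063197 -0.28750104] 0.028451163023544657
```

View pics/w8.png

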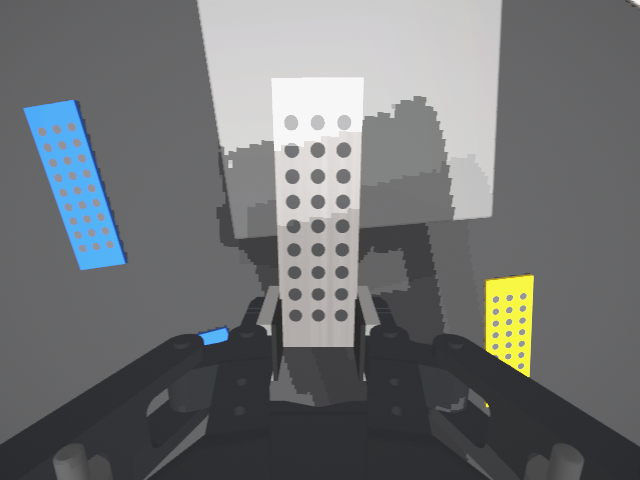

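View pics/s8c.png

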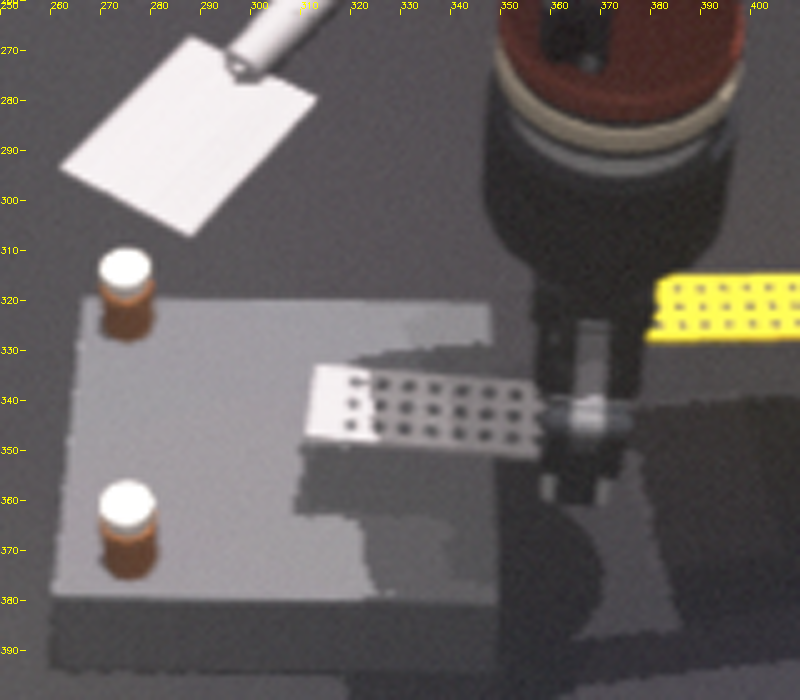

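Call:
send_rows([
  [0,0,0,0,0,-6,0.9],
  [0,0,0,-2,3,-18,0.9],
  [0,0,-0.5,-5,15,-30,0.9],
  [0,0,-1,-10,38,-40,0.9],
  [0,0,-1.5,-17,68,-48,0.9],
  [0,0,-2,-25,102,-50,0.9],
  [0,0,-2.5,-34,138,-50,0.9],
  [0,0,-3,-43,175,-50,0.9],
])

```text
clock: 17.85
eef_pos: [0.4697, 0.0439, 0.1244]
tool_rot: [0.998, 0.058, 0.001, 0.0]
wrist_force: [0.8, -0.4, -0.9]
gripper_width: 0.0284
```

Call:
send_rows([
  [0,0,-0.5,-9,37,0,0.9],
  [0,0,-1,-18,74,0,0.9],
  [0,0,-1.5,-27,111,0,0.9],
  [0,0,-2,-37,148,0,0.9],
  [0,0,-2.4,-48,185,0,0.9],
  [0,0,-2.4,-55,215,0,0.9],
  [0,0,-2.4,-58,233,0,0.9],
  [0,0,-2.4,-58,240,0,0.9],
])

```text
clock: 18.85
eef_pos: [0.4398, -0.2004, 0.1239]
tool_rot: [0.997, 0.078, 0.0, 0.0]
wrist_force: [0.3, -0.0, -0.3]
gripper_width: 0.0282
```

```bash
python3 - <<'E'
from bench import bot
import numpy as np
o=bot.observe(); print(o["eef_pos"],o["tool_rot"],o["clock"],o["wrist_force"],o["gripper_width"],2*np.degrees(np.arctan2(o["tool_rot"][1],o["tool_rot"][0])))
E
```

```text
[ 0.43980604 -0.2004403   0.12389308] [9.96971953e-01 7.77614277e-02 2.81492406e-04 7.91345817e-05] 18.85 [ 0.32969293 -0.04842516 -0.27840459] 0.02823468260796164 8.919808508043086
```

Call:
send_rows([
  [0,0,0,-5,5,3,0.9],
  [0,0,0,-10,10,12,0.9],
  [0,0,0,-16,15,24,0.9],
  [0,0,0,-18.6,16.5,36,0.9],
  [0,0,0,-18.6,16.5,47,0.9],
  [0,0,0,-18.6,16.5,55,0.9],
  [0,0,0,-18.6,16.5,60,0.9],
  [0,0,0,-18.6,16.5,62,0.9],
])

```text
clock: 19.85
eef_pos: [0.4242, -0.2186, 0.0611]
tool_rot: [0.997, 0.079, -0.0, -0.0]
wrist_force: [-0.6, 0.0, -0.7]
gripper_width: 0.0285
```

```bash
python3 - <<'E'
from h import *
from bench import bot
snap("wrist","w9x");c=snap("wrist","w9"); d=snap("side","s9"); o=bot.observe(); print(o["eef_pos"],o["tool_rot"],o["clock"],o["wrist_force"],o["gripper_width"])
crop(d,310,170,440,250,6,"pics/s9c.png")
crop(c,240,0,400,120,5,"pics/w9c.png")
E
```

```text
[ 0.42435046 -0.21879244  0.06160243] [9.96910998e-01 7.85392477e-02 1.73705764e-04 1.37758991e-04] 20.0 [-0.85708254 -0.2229345  -1.44898146] 0.028534973740433903
```

View pics/w9.png

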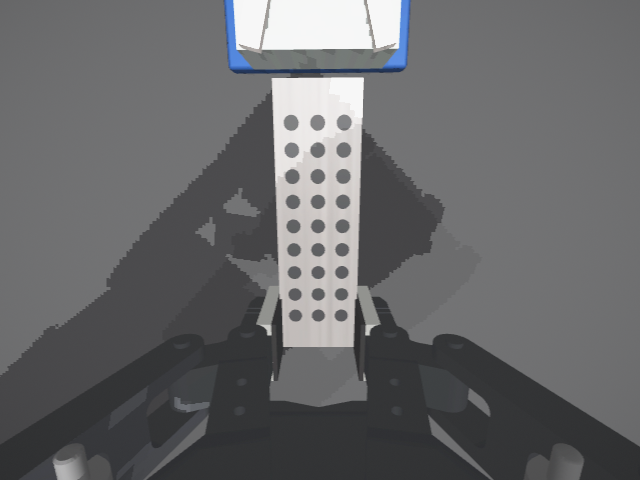

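View pics/s9c.png

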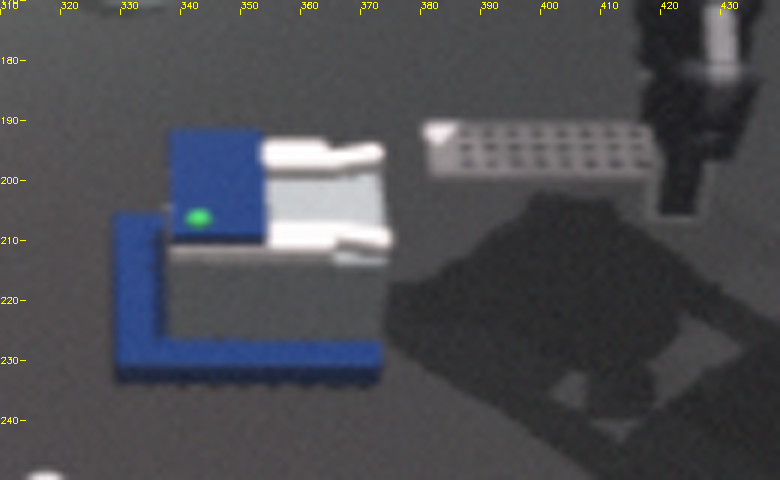

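View pics/w9c.png

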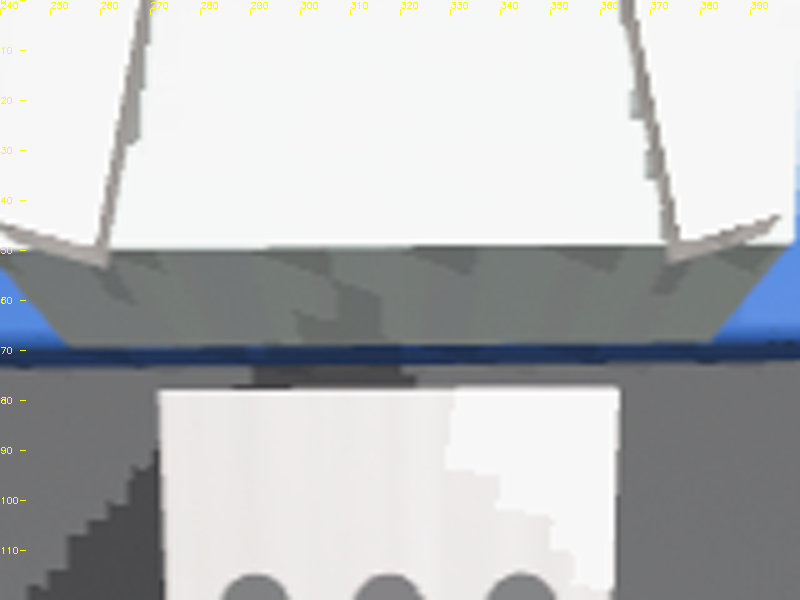

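```bash
python3 - <<'E'
from h import *
a=load("w1"); c=load("w9")
W=lambda x,y:(x/5+260-.4,y/5+65-.4); V=lambda x,y:(x/5+240-.4,y/5-.4)
for n,p,q in (("tipL",(205,675),(105,265)),("tipR",(470,675),(675,262)),("floorL",(205,660),(107,250)),("floorR",(458,657),(668,245)),("floormid",(331,658),(388,247))):
    X,e=tri([(a,W(*p)),(c,V(*q))]); print(n,X.round(4),np.round(e,1))
for n,q,z in (("fL",(107,250),.05),("fR",(668,245),.05),("tL",(105,265),.057),("tR",(675,262),.057),("pl",(158,388),.0795),("pr",(620,388),.0795),("botL",(70,348),.0),("botR",(712,343),.0)): print(n,onz(c,V(*q),z).round(4))
P=[onz(c,q,.0795) for q in ((283,347),(354,347))]; print(P)
# side: plate vs TCP
d=load("s9"); D=lambda x,y:(x/6+310-.4,y/6+170-.4)
X,e=tri([(c,V(158,388)),(d,D(430,180))]); print("plate lead L top",X.round(4),np.round(e,1))
X,e=tri([(c,V(620,388)),(d,D(422,122))]); print("plate lead R top",X.round(4),np.round(e,1))
X,e=tri([(c,V(107,248)),(d,D(385,232))]);print("floorL?",X,e)
E
```

```text
tipL [ 0.5218 -0.1821  0.0583] [0.9 0.9]
tipR [ 0.5284 -0.225   0.0586] [1.2 1.2]
floorL [ 0.5236 -0.1816  0.0546] [1. 1.]
floorR [ 0.5305 -0.2238  0.0542] [0.3 0.3]
floormid [ 0.5271 -0.2027  0.054 ] [0.6 0.6]
fL [ 0.5242 -0.1798  0.05  ]
fR [ 0.5316 -0.224   0.05  ]
tL [ 0.5217 -0.181   0.057 ]
tR [ 0.5287 -0.224   0.057 ]
pl [ 0.5105 -0.1894  0.0795]
pr [ 0.5152 -0.2194  0.0795]
botL [ 0.5246 -0.1679  0.    ]
botR [ 0.5358 -0.2357  0.    ]
[array([ 0.41094021, -0.20622479,  0.0795    ]), array([ 0.41545021, -0.23486601,  0.0795    ])]
plate lead L top [ 0.5101 -0.1891  0.0777] [0.6 0.6]
plate lead R top [ 0.5152 -0.2193  0.0806] [0.2 0.2]
floorL? [ 0.52336382 -0.18112801  0.0572601 ] [np.float64(0.5136812450335646), np.float64(0.5136812450335305)]
```

Call:
send_rows([
  [0,0,0,0,0,3,0.9],
  [0,0,0,0,0,8,0.9],
  [0,0,0,0,0,14,0.9],
  [0,0,0,0,0,19,0.9],
  [0,0,0,2,0,21,0.9],
  [0,0,0,5,0,22,0.9],
  [0,0,0,8,0,22,0.9],
  [0,0,0,10,0,22,0.9],
])

```text
clock: 21.0
eef_pos: [0.4345, -0.2172, 0.0396]
tool_rot: [0.997, 0.079, 0.0, 0.0]
wrist_force: [0.4, -0.4, -0.5]
gripper_width: 0.0283
```

```bash
python3 - <<'E'
from h import *
from bench import bot
c=snap("wrist","w10"); d=snap("side","s10"); o=bot.observe(); print(o["eef_pos"],o["tool_rot"],o["clock"],o["wrist_force"],o["gripper_width"])
crop(d,310,170,440,250,6,"pics/s10c.png")
crop(c,240,0,400,120,5,"pics/w10c.png")
E
```

```text
[ 0.43445525 -0.21728209  0.03965703] [9.96908450e-01 7.85711795e-02 2.58719329e-04 2.11645552e-04] 21.1 [ 0.57612538 -0.31965633 -0.24557773] 0.02833369325026172
```

View pics/s10c.png

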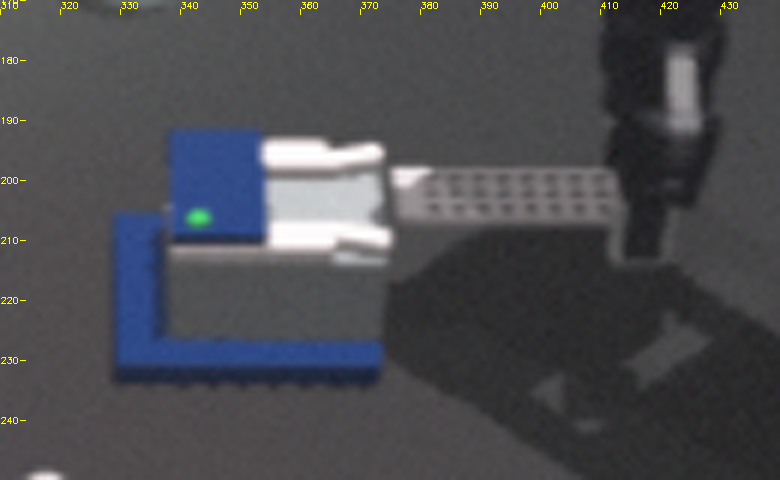

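View pics/w10c.png

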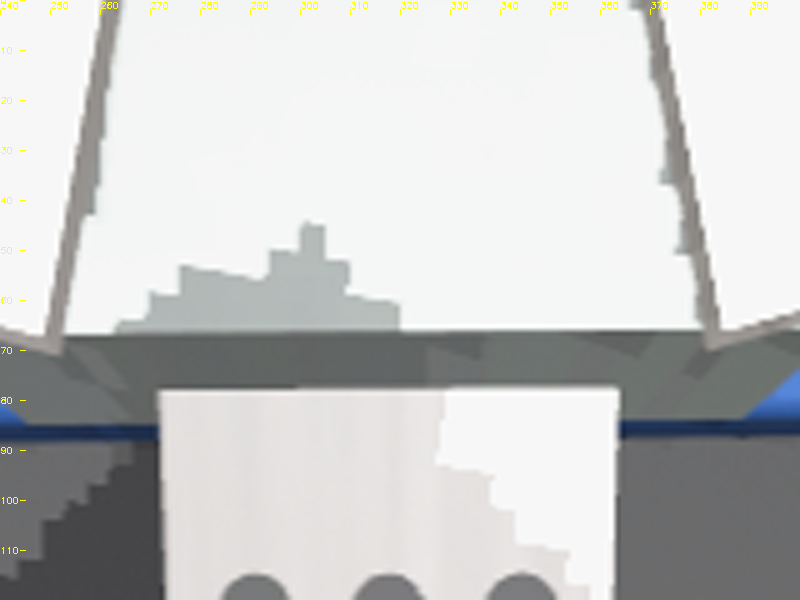

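Call:
send_rows([
  [0,0,-0.3,3,0,0,0.9],
  [0,0,-0.3,7,0,0,0.9],
  [0,0,-0.3,11,0,0,0.9],
  [0,0,-0.3,15,0,0,0.9],
  [0,0,-0.3,20,0,0,0.9],
  [0,0,-0.3,25,0,0,0.9],
  [0,0,-0.3,30,0,0,0.9],
  [0,0,-0.3,34,0,0,0.9],
])

```text
clock: 22.1
eef_pos: [0.468, -0.2118, 0.0394]
tool_rot: [0.997, 0.081, 0.0, 0.0]
wrist_force: [-0.2, 0.5, -0.3]
gripper_width: 0.0284
```

```bash
python3 - <<'E'
from h import *
from bench import bot
c=snap("wrist","w11"); d=snap("side","s11"); o=bot.observe(); print(o["eef_pos"],o["tool_rot"],o["clock"],o["wrist_force"],o["gripper_width"])
crop(d,310,170,440,250,6,"pics/s11c.png")
E
```

```text
[ 0.46808137 -0.21186889  0.0394966 ] [9.96696058e-01 8.12214356e-02 1.81401201e-04 1.18142490e-04] 22.2 [-0.20432741 -0.42072036 -0.24657091] 0.028293021789953434
```

View pics/s11c.png

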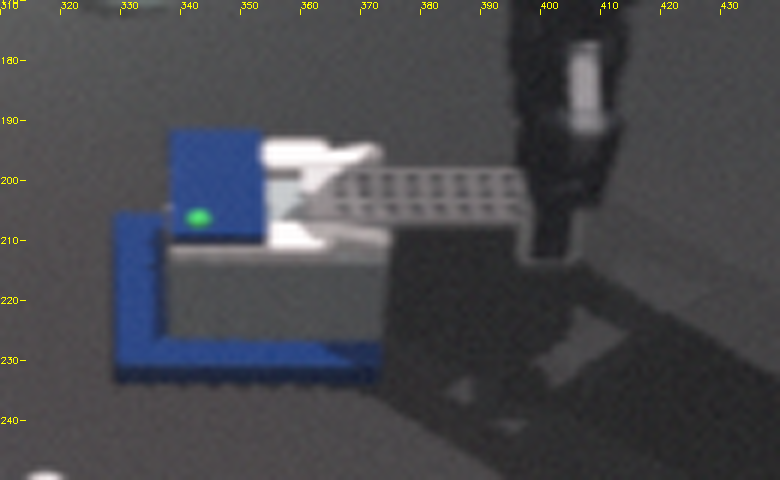

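View pics/w11.png

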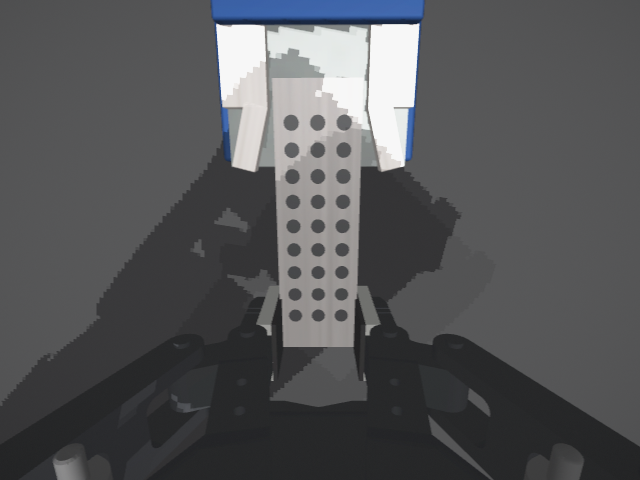

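Call:
send_rows([
  [0,0,0,0,0,0.5,0.9],
  [0,0,0,0,0,1,0.9],
  [0,0,0,0,0,1.5,0.9],
  [0,0,0,0,0,2,0.9],
  [0,0,0,0,0,2,0.9],
  [0,0,0,0,0,2,0.9],
  [0,0,0,0,0,2,0.9],
  [0,0,0,0,0,2,0.9],
])

```text
clock: 23.2
eef_pos: [0.4676, -0.2118, 0.0374]
tool_rot: [0.997, 0.081, 0.0, -0.0]
wrist_force: [-0.3, -0.9, -0.7]
gripper_width: 0.0285
```

Call:
send_rows([
  [0,0,0,0,0,0.4,0.9],
  [0,0,0,0,0,0.8,0.9],
  [0,0,0,0,0,1.2,0.9],
  [0,0,0,0,0,1.2,0.9],
  [0,0,0,0,0,1.2,0.9],
  [0,0,0,0,0,1.2,0.9],
  [0,0,0,0,0,1.2,0.9],
  [0,0,0,0,0,1.2,0.9],
])

```text
clock: 24.2
eef_pos: [0.4675, -0.2118, 0.0362]
tool_rot: [0.997, 0.081, -0.0, -0.0]
wrist_force: [0.3, -0.2, -0.3]
gripper_width: 0.0287
```

Call:
send_rows([
  [0,0,0,0,0,0.3,0.9],
  [0,0,0,0,0,0.6,0.9],
  [0,0,0,0,0,0.8,0.9],
  [0,0,0,0,0,0.8,0.9],
  [0,0,0,0,0,0.8,0.9],
  [0,0,0,0,0,0.8,0.9],
  [0,0,0,0,0,0.8,0.9],
  [0,0,0,0,0,0.8,0.9],
])

```text
clock: 25.2
eef_pos: [0.4676, -0.2118, 0.0354]
tool_rot: [0.997, 0.081, -0.0, -0.0]
wrist_force: [-0.7, -0.2, -2.1]
gripper_width: 0.0285
```

```bash
python3 - <<'E'
from h import *
from bench import bot
o=bot.observe(); print(o["eef_pos"],o["wrist_force"],o["wrist_torque"])
E
```

```text
[ 0.46756471 -0.21180795  0.03541732] [-0.72385034 -0.23484738 -2.13386798] [ 0.01184151 -0.0296932   0.00095497]
```

Call:
send_rows([
  [0,0,0,0,0,0.3,0.9],
  [0,0,0,0,0,0.6,0.9],
  [0,0,0,0,0,0.6,0.9],
  [0,0,0,0,0,0.6,0.9],
  [0,0,0,0,0,0.6,0.9],
  [0,0,0,0,0,0.6,0.9],
  [0,0,0,0,0,0.6,0.9],
  [0,0,0,0,0,0.6,0.9],
])

```text
clock: 26.2
eef_pos: [0.4676, -0.2118, 0.0348]
tool_rot: [0.997, 0.081, 0.0, 0.0]
wrist_force: [-0.2, -0.8, 0.0]
gripper_width: 0.0284
```

```bash
python3 - <<'E'
from h import *
from bench import bot
o=bot.observe(); print(o["eef_pos"],o["wrist_force"],o["wrist_torque"])
d=snap("side","s12");crop(d,310,170,440,250,6,"pics/s12c.png"); print(bot.observe()["wrist_force"],bot.observe()["wrist_torque"])
E
```

```text
[ 0.46757093 -0.21182933  0.03480637] [-0.20393643 -0.78949199  0.02080741] [-0.05358837  0.04080566 -0.05835558]
[-0.17626771 -0.41605298  0.63076252] [-0.0204047  -0.00366256  0.01835563]
```

View pics/s12c.png

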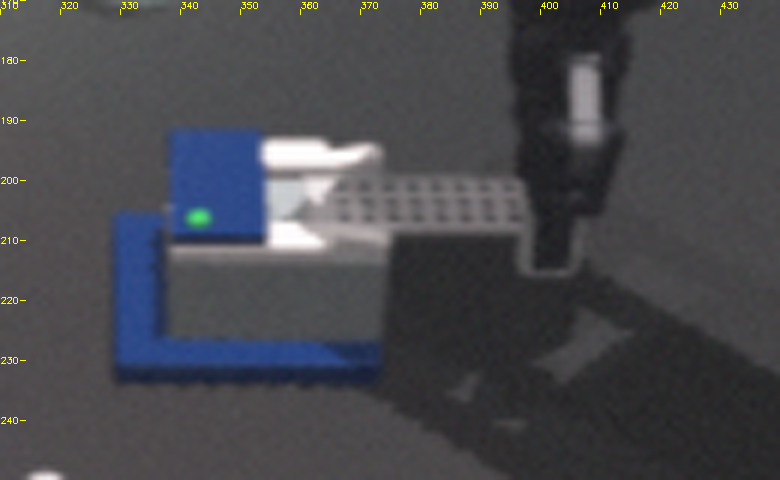

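Call:
send_rows([
  [0,0,0,0,0,0.2,0.9],
  [0,0,0,0,0,0.4,0.9],
  [0,0,0,0,0,0.6,0.9],
  [0,0,0,0,0,0.6,0.9],
  [0,0,0,0,0,0.6,0.9],
  [0,0,0,0,0,0.6,0.9],
  [0,0,0,0,0,0.6,0.9],
  [0,0,0,0,0,0.6,0.9],
])

```text
clock: 27.25
eef_pos: [0.4676, -0.2118, 0.0342]
tool_rot: [0.997, 0.081, 0.0, 0.0]
wrist_force: [-0.6, -0.2, 0.0]
gripper_width: 0.0286
```

```bash
python3 - <<'E'
from h import *
from bench import bot
o=bot.observe(); print(o["eef_pos"],o["wrist_force"],o["wrist_torque"],o["tool_rot"])
E
```

```text
[ 0.46759132 -0.21184625  0.03422789] [-0.59775991 -0.21210597  0.03762083] [ 5.20232432e-02  8.56226262e-05 -1.44069366e-02] [9.96708490e-01 8.10690138e-02 2.48866763e-05 2.58270182e-05]
```

Call:
send_rows([
  [0,0,0,0,0,0.2,0.9],
  [0,0,0,0,0,0.4,0.9],
  [0,0,0,0,0,0.6,0.9],
  [0,0,0,0,0,0.6,0.9],
  [0,0,0,0,0,0.6,0.9],
  [0,0,0,0,0,0.6,0.9],
  [0,0,0,0,0,0.6,0.9],
  [0,0,0,0,0,0.6,0.9],
])

```text
clock: 28.25
eef_pos: [0.4676, -0.2119, 0.0336]
tool_rot: [0.997, 0.081, 0.0, 0.0]
wrist_force: [-0.3, -0.1, 2.1]
gripper_width: 0.0287
```

```bash
python3 - <<'E'
from h import *
from bench import bot
c=snap("wrist","w13"); o=bot.observe(); print(o["eef_pos"],o["wrist_force"],o["wrist_torque"],o["tool_rot"])
E
```

```text
[ 0.46757881 -0.21181904  0.03360034] [-0.33542381 -1.00421885  0.60608026] [-0.0424205   0.05148119 -0.03977717] [9.96706831e-01 8.10894093e-02 7.34856479e-06 1.40869157e-05]
```

View pics/w13.png

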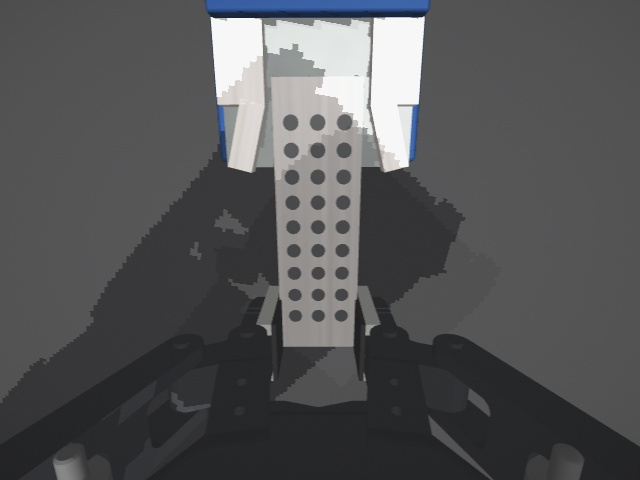

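```bash
python3 - <<'E'
from h import *
for n in ("w9","w10","w11","w13"):
    g=cv2.cvtColor(load(n)["frame"],cv2.COLOR_RGB2GRAY).astype(float); r=[]
    for (u,v) in ((291,122),(291,150),(318,122),(318,150),(318,226),(318,295)):
        p=g[v-12:v+13,u-12:u+13]; t=(np.percentile(p,90)+p.min())/2; m=p<t
        lab=cv2.connectedComponents(m.astype(np.uint8))[1]; m=lab==lab[12,12]; yy,xx=np.nonzero(m); r.append((round(xx.mean()+u-12,2),round(yy.mean()+v-12,2),len(xx)))
    print(n,r)
    col=g[65:95,285]; print(col.astype(int)[5:20])
E
```

```text
w9 [(np.float64(290.58), np.float64(122.23), 185), (np.float64(291.37), np.float64(149.74), 172), (np.float64(317.16), np.float64(122.22), 187), (np.float64(317.28), np.float64(149.72), 181), (np.float64(317.49), np.float64(225.75), 150), (np.float64(317.8), np.float64(293.97), 128)]
[ 48  48  52  97 114 113 114 114 233 234 234 234 234 234 234]
w10 [(np.float64(290.58), np.float64(122.23), 185), (np.float64(291.36), np.float64(149.78), 173), (np.float64(317.16), np.float64(122.22), 187), (np.float64(317.31), np.float64(149.86), 180), (np.float64(317.49), np.float64(225.7), 151), (np.float64(317.8), np.float64(293.97), 128)]
[ 98  99  98  99  99  99  99  99 225 225 225 225 225 225 225]
w11 [(np.float64(290.67), np.float64(122.4), 190), (np.float64(291.36), np.float64(149.73), 176), (np.float64(317.15), np.float64(122.3), 189), (np.float64(317.28), np.float64(149.67), 185), (np.float64(317.49), np.float64(225.75), 150), (np.float64(317.83), np.float64(293.93), 127)]
[151 150 150 149 149 149 149 149 193 193 193 193 193 193 192]
w13 [(np.float64(290.16), np.float64(122.16), 198), (np.float64(290.84), np.float64(149.99), 180), (np.float64(317.11), np.float64(122.1), 197), (np.float64(317.17), np.float64(149.95), 189), (np.float64(317.51), np.float64(226.7), 151), (np.float64(317.77), np.float64(294.46), 126)]
[146 146 147 146 146 146 156 186 186 186 186 186 186 185 186]
```

Call:
send_rows([
  [0,0,0,0,0,-1.2,0.9],
  [0,-0.6,0,0,0,-2.3,0.9],
  [0,-1.2,0,1,0,-2.3,0.9],
  [0,-1.2,0,3,0,-2.3,0.9],
  [0,-1.2,0,5,0,-2.3,0.9],
  [0,-1.2,0,7,0,-2.3,0.9],
  [0,-1.2,0,9,0,-2.3,0.9],
  [0,-1.2,0,10,0,-2.3,0.9],
])

```text
clock: 29.3
eef_pos: [0.4776, -0.2102, 0.0359]
tool_rot: [0.997, 0.081, -0.01, 0.001]
wrist_force: [-0.9, 0.2, -0.0]
gripper_width: 0.0285
```

```bash
python3 - <<'E'
from h import *
from bench import bot
c=snap("wrist","w14"); d=snap("side","s14"); o=bot.observe(); print(o["eef_pos"],o["wrist_force"],o["wrist_torque"],o["tool_rot"])
crop(d,310,170,440,250,6,"pics/s14c.png")
crop(c,200,0,440,180,3,"pics/w14c.png")
E
```

```text
[ 0.47766191 -0.21020471  0.03594381] [-0.74574478  0.15678812 -0.64689095] [-0.01588695 -0.05162705  0.01362469] [ 9.96655801e-01  8.10637440e-02 -1.02522078e-02  8.80829059e-04]
```

View pics/s14c.png

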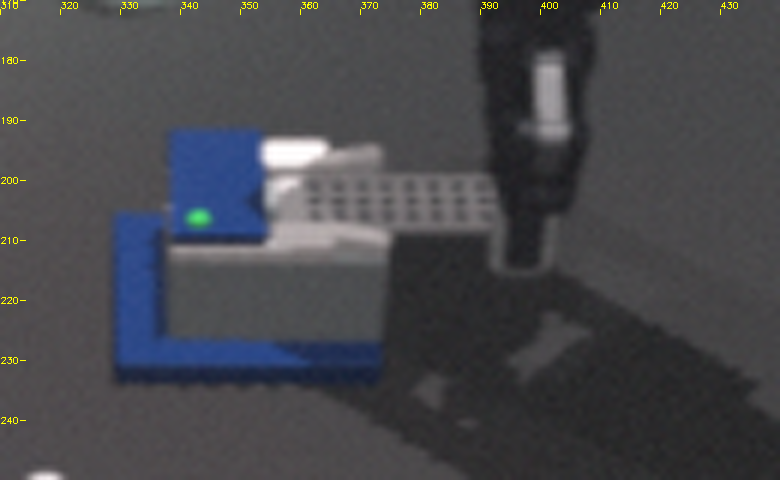

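View pics/w14c.png

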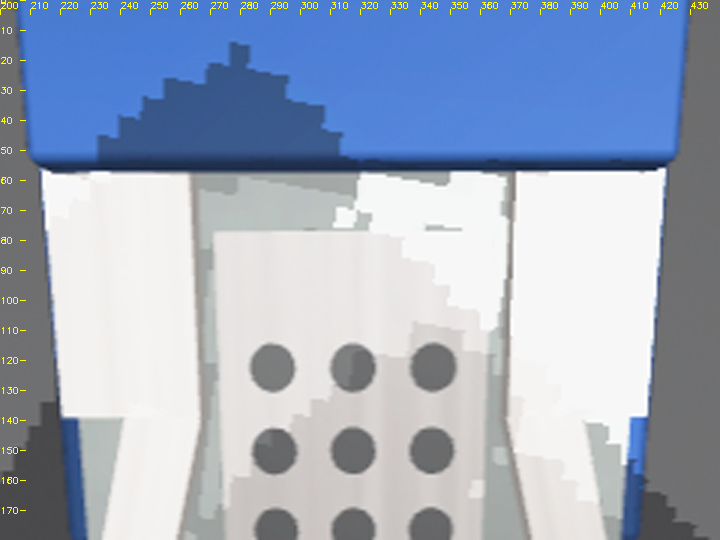

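Call:
send_rows([
  [0,0,0,2,0,0,0.9],
  [0,0,0,5,0,-0.1,0.9],
  [0,0,0,8,0,-0.2,0.9],
  [0,0,0,11,0,-0.2,0.9],
  [0,0,0,14,0,-0.3,0.9],
  [0,0,0,17,0,-0.4,0.9],
  [0,0,0,19,0,-0.4,0.9],
  [0,0,0,20,0,-0.4,0.9],
])

```text
clock: 30.4
eef_pos: [0.4973, -0.207, 0.0359]
tool_rot: [0.997, 0.081, -0.01, 0.001]
wrist_force: [-0.5, -0.2, 0.6]
gripper_width: 0.0283
```

```bash
python3 - <<'E'
from h import *
from bench import bot
c=snap("wrist","w15"); d=snap("side","s15"); o=bot.observe(); print(o["eef_pos"],o["wrist_force"],o["wrist_torque"],o["tool_rot"])
crop(d,310,170,440,250,6,"pics/s15c.png")
E
```

```text
[ 0.49736604 -0.20693487  0.03590824] [0.51896694 0.44005774 1.03211245] [ 0.03712979 -0.05809945  0.01384937] [ 9.96655856e-01  8.10612777e-02 -1.02694202e-02  8.44239131e-04]
```

View pics/s15c.png

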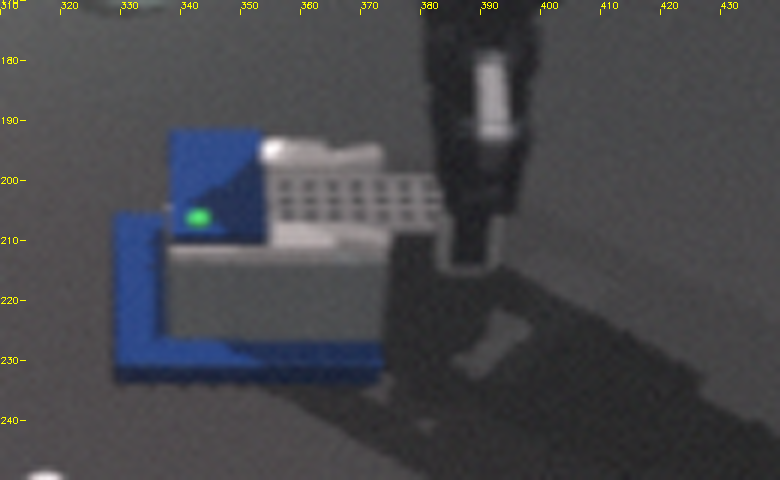

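View pics/w15.png

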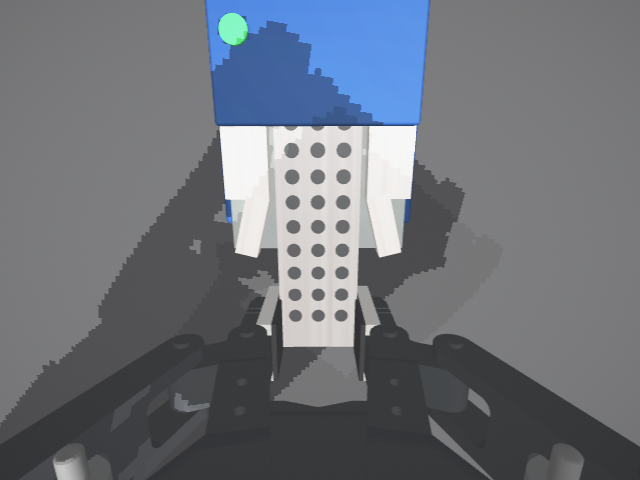

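```bash
python3 - <<'E'
from h import *
c=load("w15"); crop(c,220,190,420,360,4,"pics/w15c.png")
a=onz(c,(318.5,347),.0535); b=onz(c,(318,248),.05); print(a,b,np.linalg.norm((b-a)[:2]))
E
```

```text
[ 0.48607275 -0.20897168  0.0535    ] [ 0.52717541 -0.20205539  0.05      ] 0.04168049527021397
```

View pics/w15c.png

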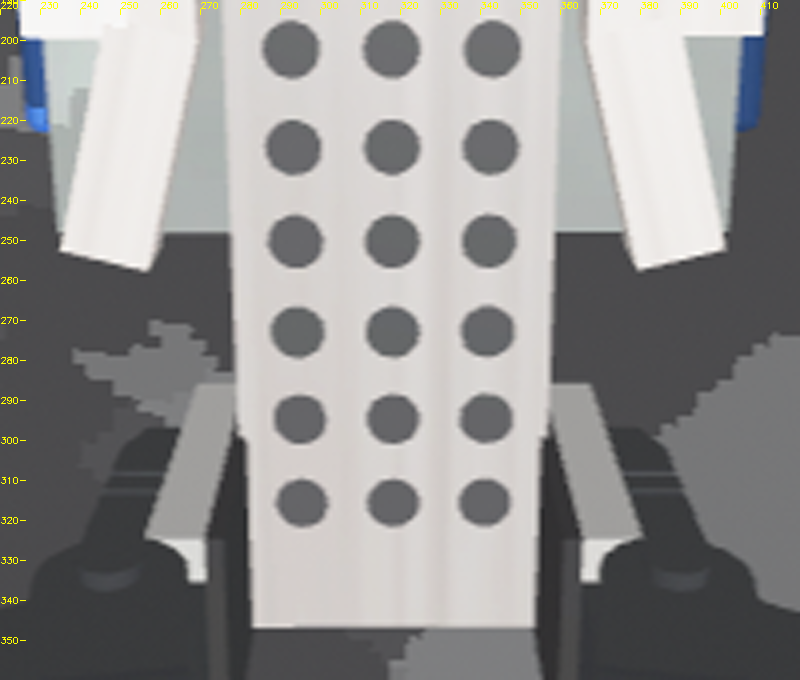

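Call:
send_rows([
  [0,0,0,0.8,0,0,0.9],
  [0,0,0,1.6,0,0,0.9],
  [0,0,0,2.2,0,0,0.9],
  [0,0,0,2.8,0,0,0.9],
  [0,0,0,3.4,0,-0.1,0.9],
  [0,0,0,4,0,-0.1,0.9],
  [0,0,0,4,0,-0.1,0.9],
  [0,0,0,4,0,-0.1,0.9],
])

```text
clock: 31.5
eef_pos: [0.5012, -0.2063, 0.0359]
tool_rot: [0.997, 0.081, -0.01, 0.001]
wrist_force: [-0.1, -0.0, -0.3]
gripper_width: 0.0286
```

Call:
send_rows([
  [0,0,0,0.2,0,0,0.9],
  [0,0,0,0.4,0,0,0.9],
  [0,0,0,0.6,0,0,0.9],
  [0,0,0,0.8,0,0,0.9],
  [0,0,0,0.8,0,0,0.9],
  [0,0,0,0.8,0,0,0.9],
  [0,0,0,0.8,0,0,0.9],
  [0,0,0,0.8,0,0,0.9],
])

```text
clock: 32.5
eef_pos: [0.5019, -0.2062, 0.0359]
tool_rot: [0.997, 0.081, -0.01, 0.001]
wrist_force: [0.3, -0.0, 0.0]
gripper_width: 0.0285
```

Call:
send_rows([
  [0,0,0,0.2,0,0,0.9],
  [0,0,0,0.4,0,0,0.9],
  [0,0,0,0.6,0,0,0.9],
  [0,0,0,0.8,0,0,0.9],
  [0,0,0,0.8,0,0,0.9],
  [0,0,0,0.8,0,0,0.9],
  [0,0,0,0.8,0,0,0.9],
  [0,0,0,0.8,0,0,0.9],
])

```text
clock: 33.5
eef_pos: [0.502, -0.206, 0.0356]
tool_rot: [0.997, 0.081, -0.011, 0.001]
wrist_force: [-5.6, -1.2, -0.4]
gripper_width: 0.0285
```

```bash
python3 - <<'E'
from h import *
from bench import bot
c=snap("wrist","w16"); o=bot.observe(); print(o["eef_pos"],o["wrist_force"],o["wrist_torque"],o["tool_rot"])
crop(c,220,190,420,360,4,"pics/w16c.png")
E
```

```text
[ 0.50206148 -0.20599316  0.0356238 ] [-4.785325   -0.27227943  0.72060726] [-0.26638872  0.72205615 -0.09504393] [ 9.96641872e-01  8.11238845e-02 -1.11104503e-02  6.72951813e-04]
```

View pics/w16c.png

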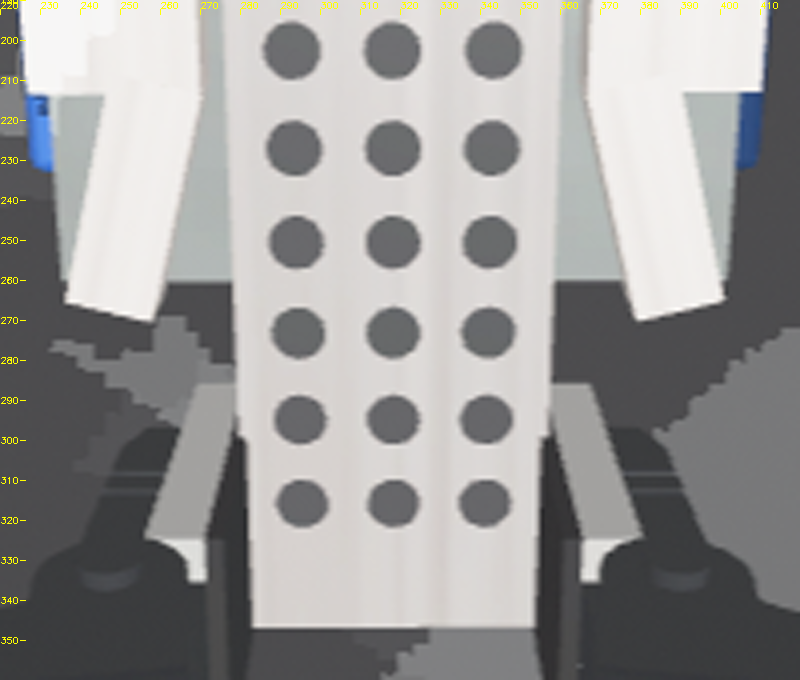

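Call:
send_rows([
  [0,0,0,-0.2,0,0.2,0.9],
  [0,0,0,-0.3,0,0.4,0.9],
  [0,0,0,-0.3,0,0.6,0.9],
  [0,0,0,-0.3,0,0.8,0.9],
  [0,0,0,-0.3,0,0.8,0.9],
  [0,0,0,-0.3,0,0.8,0.9],
  [0,0,0,-0.3,0,0.8,0.9],
  [0,0,0,-0.3,0,0.8,0.9],
])

```text
clock: 34.55
eef_pos: [0.5021, -0.206, 0.035]
tool_rot: [0.997, 0.081, -0.011, 0.001]
wrist_force: [-6.0, -1.5, 0.2]
gripper_width: 0.0283
```

```bash
python3 - <<'E'
from h import *
from bench import bot
o=bot.observe(); print(o["eef_pos"],o["wrist_force"],o["wrist_torque"],o["tool_rot"])
E
```

```text
[ 0.50208662 -0.20601652  0.03501749] [-5.99189742 -1.47945528  0.19744554] [-0.16656917  0.72689829  0.00873847] [ 9.96644275e-01  8.11377226e-02 -1.07859898e-02  7.21685069e-04]
```

Call:
send_rows([
  [0,0,0,-0.3,0,0.8,0.66],
  [0,0,0,-0.3,0,0.8,0.64],
  [0,0,0,-0.3,0,0.8,0.62],
  [0,0,0,-0.3,0,0.8,0.58],
  [0,0,0,-0.3,0,0.8,0.54],
  [0,0,0,-0.3,0,0.8,0.5],
  [0,0,0,-0.3,0,0.8,0.45],
  [0,0,0,-0.3,0,0.8,0.42],
])

```text
clock: 35.55
eef_pos: [0.5021, -0.2062, 0.0342]
tool_rot: [0.997, 0.081, -0.01, 0.001]
wrist_force: [-0.6, -0.5, -0.3]
gripper_width: 0.0493
```

```bash
python3 - <<'E'
from h import *
from bench import bot
c=snap("wrist","w17"); d=snap("side","s17"); o=bot.observe(); print(o["eef_pos"],o["wrist_force"],o["wrist_torque"],o["gripper_width"])
crop(c,200,110,440,360,3,"pics/w17c.png");crop(d,310,170,440,250,6,"pics/s17c.png")
E
```

```text
[ 0.50202288 -0.20615992  0.03425195] [-0.23106057 -0.34074191 -0.89412976] [-0.06021549 -0.02283754 -0.08625404] 0.04945471152545961
```

View pics/w17c.png

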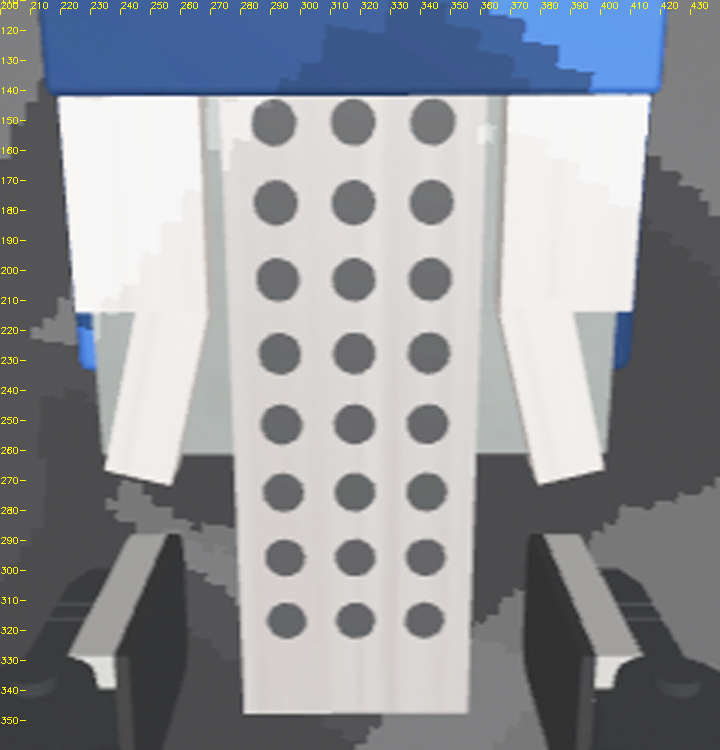

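View pics/s17c.png

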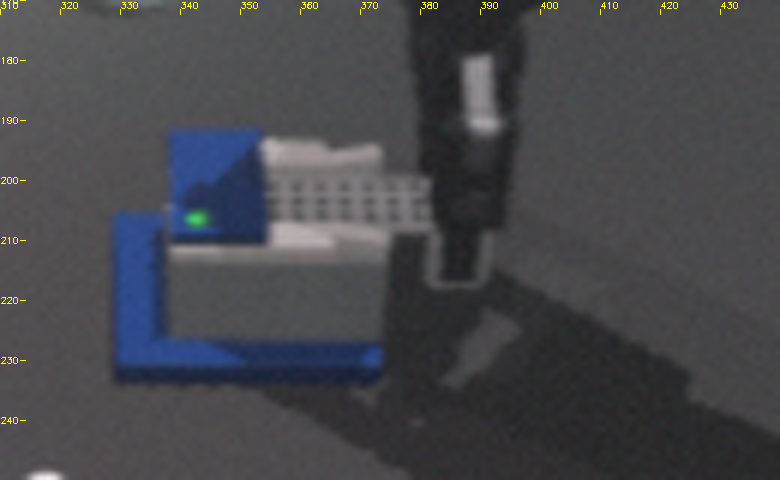

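```bash
python3 - <<'E'
from h import *
c=load("w17"); V=lambda x,y:(x/3+200-.33,y/3+110-.33)
a=onz(c,V(356,713),.053); b=onz(c,V(356,455),.05); print(a,b,np.linalg.norm((b-a)[:2]))
L=onz(c,V(244,713),.053);R=onz(c,V(469,712),.053);print("width",np.linalg.norm(L-R))
# dot grid pitch check for flatness: width along plate
for y,l,r in ((150,217,492.5),(300,231,482),(500,237.5,474.5),(600,240.5,472.5)):
    print(np.linalg.norm(onz(c,V(l,y),.053)-onz(c,V(r,y),.053)))
tl=onz(c,V(230,300),.053);tr=onz(c,V(481.5,300),.053);wl=onz(c,V(207,300),.057);wr=onz(c,V(502,300),.057)
print("mid plate",(tl+tr)/2,"walls",(wl+wr)/2)
E
```

```text
[ 0.49140439 -0.20802978  0.053     ] [ 0.52713839 -0.20219555  0.05      ] 0.03620713869198582
width 0.030593610170744055
0.03172301549046078
0.03013256448278262
0.030164258402514417
0.030444071256995317
mid plate [ 0.54774075 -0.19879362  0.053     ] walls [ 0.54852839 -0.1985113   0.057     ]
```

Call:
send_rows([
  [0,0,0,0,0,-3,0.42],
  [0,0,0,0,0,-9,0.42],
  [0,0,0,0,0,-18,0.42],
  [0,0,0,0,0,-30,0.42],
  [0,0,0,-5,0,-45,0.42],
  [0,0,0,-10,0,-60,0.42],
  [0,0,0,-15,0,-75,0.42],
  [0,0,0,-20,0,-90,0.42],
])

```text
clock: 36.65
eef_pos: [0.4838, -0.2092, 0.1259]
tool_rot: [0.997, 0.081, -0.01, 0.001]
wrist_force: [0.2, 0.2, 0.2]
gripper_width: 0.0495
```

```bash
python3 - <<'E'
from h import *
from bench import bot
c=snap("wrist","w18"); d=snap("side","s18"); o=bot.observe(); print(o["eef_pos"],o["clock"],o["wrist_force"],o["gripper_width"])
crop(d,310,170,440,250,6,"pics/s18c.png")
E
```

```text
[ 0.48518122 -0.21003822  0.12719023] 36.75 [ 0.65086636  0.04308729 -0.78414158] 0.04988261784904669
```

View pics/w18.png

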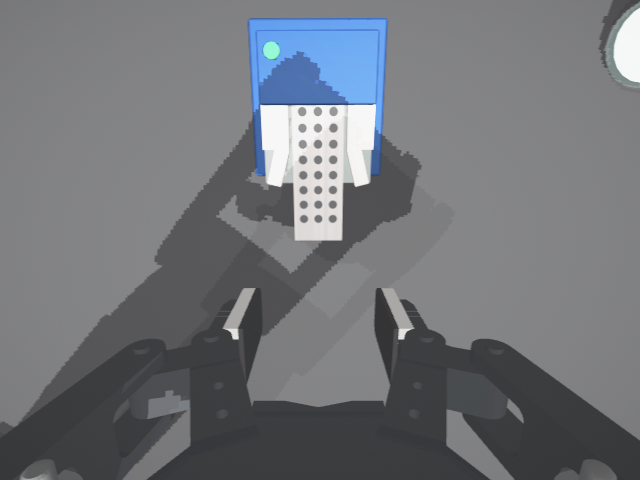

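View pics/s18c.png

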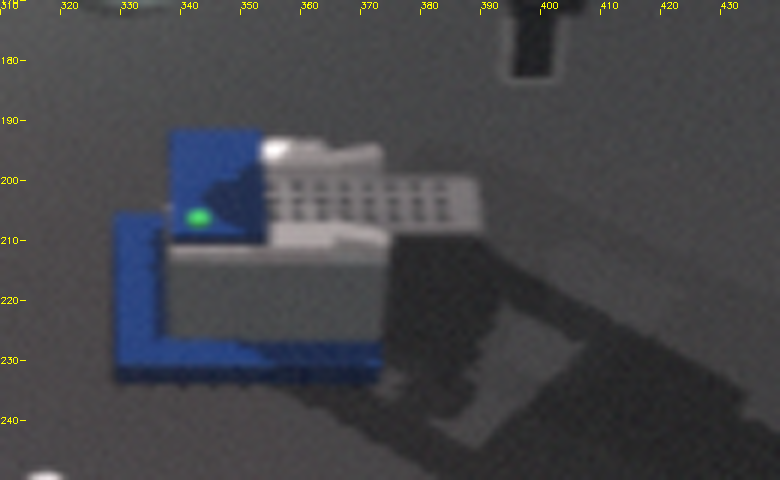

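```bash
python3 - <<'E'
from h import *
from bench import bot
c=load("w18"); crop(c,250,160,390,250,5,"pics/w18c.png")
for r in (181,182,183,184):
    a=onz(c,(318.5,240),.053); b=onz(c,(318,r),.05); print(r,np.linalg.norm((b-a)[:2]))
E
```

```text
181 0.037319192501707295
182 0.036702801375898035
183 0.036085385551749345
184 0.035466942512722706
```

View pics/w18c.png

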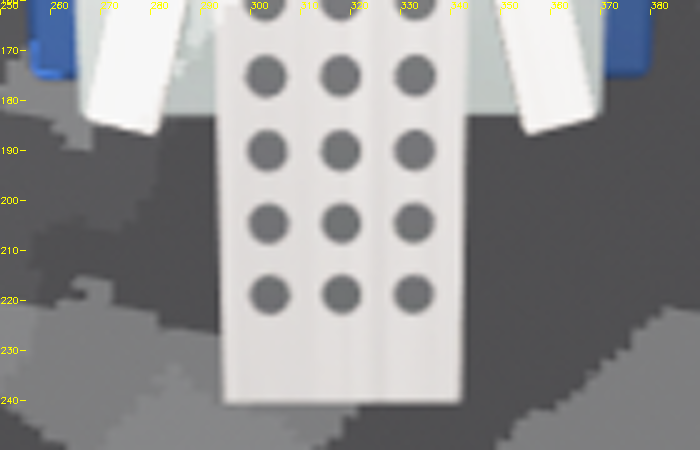

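Edge at row about 183 and plate end at row 240, so the overhang is about 36 mm, which is home. Handing in.

```bash
python3 - <<'E'
from bench import bot
print(bot.job_done(), bot.observe()["clock"])
E
```

```text
the job is handed in; nothing more can be done
the job is handed in; nothing more can be done
```

The steel plate is in the loading dock's channel, under the bridge and against the end stop, let go, and the job is handed in at about 37 s. No verdict was reported.

- **Slide:** I pressed the closed fingertips on the plate (about 4 to 8 N read at the wrist) and dragged it 67 mm. The wrist and side cameras put its centre about 13 mm inside the block's edge, an overhang of about 37 mm.
- **Pick-up:** I gripped the overhanging end by its side edges and lifted it. It stayed level in the fingers.
- **Insertion:** I pushed it in until about 5.5 N built up at the end stop, let go and backed off.

**Last checks**
- 36.1 to 36.2 mm stick out in front of the dock, against 36 mm when fully home.
- Sideways the plate is centred within about 0.5 mm, and it is straight in the channel.
- After backing off, the wrist force reads near zero and the arm is clear above the dock.

**Where readings disagreed**
- **Dock floor height:** two wrist pictures put it about 4 mm above the stated 50 mm. Lowering the plate until it touched agreed with 50 mm.
- **Tilt while feeling for the floor:** I went about 1 to 2 mm too low, because the plate pivoted in the grip by about 1.3 degrees without a clear force reading. I corrected the tilt before pushing in. I judged that the plate lies flat from the pictures; I did not measure it separately.
- **Bystanders:** I did not measure their positions again at the end. The arm touched nothing else that I could see.

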